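Load the tube incubator

ROBOT

A 7-joint arm with a two-finger parallel gripper is mounted at the origin on the work surface. World frame = base frame: x ahead of the robot, y to its left, z up, the work surface at z = 0. Lengths are in m, angles in rad, forces in N, time in s.
With the tool pointing down it reaches from about 0.4 to 0.875 m from the base axis. Payload 19.3 kg.
Tool frame: the origin (TCP) lies at the very end of the fingers, on their centre line; the grasp point (between the pads) lies bot.grasp_offset behind it (bot.grasp_offset is the distance from the TCP to the grasp point, in m); z points along the fingers, y is the direction in which the jaws open and shut (so a half turn about z gives the same grasp; the last joint's range is limited). The gripper opens to 85 mm and grips with 20 to 120 N. Pads are 22 mm wide; open, the fingers measure 114 mm over their backs; the gripper's body (76 mm by 85 mm) begins 54 mm behind the grasp point. The pads swing forward as they close: fully open they stand 13 mm farther back than shut.
Start: joints at [-1.218, 0.521, -0.036, 1.599, 0.021, 1.021, -0.113], TCP at [0.256, 0.57, 0.231] pointing down, gripper open.
Joint ranges: [-2.91, 2.91], [-0.3, 2.13], [-1.5, 1.42], [0.17, 2.43], [-1.26, 4.41], [0.16, 1.93], [-2.52, 2.52]. Speed limits (rad/s): [1.89, 1.89, 2.39, 2.39, 3.01, 3.01, 3.01].

INTERFACE

Orientations are given as [roll, pitch, yaw] about the fixed x, y, z axes, in that order (R = Rz(yaw) Ry(pitch) Rx(roll)).
In Python, from workcell import bot gives the robot as it stands. The module is installed in compiled form; this text tells all that it offers.
- The arm moves only by the shell command python3 -m handwheel 'ROWS' [OPENING] [FORCE]. ROWS is JSON, a list of rows, each a list of 6 numbers: the shift along the tool's x, y, z as a fraction of full scale, then the turn, a rotation vector about the tool's x, y, z as a fraction of full scale. In form: [[x, y, z, rx, ry, rz], ...]. A call has 1 to 8 rows; each row shifts and turns the commanded pose from where the row before left it, along the tool's axes as they then stand; what a row does not reach is not made up. Full scale, the value 1, is 0.025 m for a shift and 360 degrees for a turn. A row lasts 1/8 s, in which the tool goes at most 62.5 mm and 10.7 degrees, less where a joint would pass 70% of its speed; a pose out of reach is approached as far as the arm can. A call with a number of a shift or a turn outside -1 to 1 is refused whole. A call with a gripper value outside its range is refused whole. OPENING is the closure, from -1 (fully open) to 1 (shut), set as the call begins (- or left out, the last holds). The fingers move at their own pace and stop on an object; FORCE is the grip in N (left out, the last holds). Time passes only in rows, so rows that do not move let the fingers close. It gives the time, the measured TCP pose, the force and the opening at its end, in the units of the state.
- bot.observe(): the state, without advancing time (a new reading comes with each control period).
- bot.grab_frame(name): name is "scene" or "top" or "wrist"; returns a dict with "pixels" (480x640x3 uint8, blue, green, red), "vertical_fov" (degrees; the focal length in pixels is half the picture's height over the tangent of half this angle, whatever the lens; pixels are square), "cx", "cy" (the principal point, pixels), "D" ([k1, k2, p1, p2, k3] as OpenCV has them; the pictures are not rectified), "R" (3x3) and "t" (3): a world point X has camera coordinates R X + t. Camera axes: x right, y down, z forward; pixel columns grow to the right and rows downward; lengths in m; the calibration is good to about 2 mm. A picture is of the moment at which its call begins. There is no depth.
- bot.job_done(): hands the job in, once; it reports no verdict.
Trained networks look in a picture, given as the dict that the camera call returned (one of the last four; its "shot" number tells which), for a name from the list of things; names that differ only in an ending like _2 or _b are one class to them, and where a whole thing is asked for, a point or a joint stands for the part that bears it (a point fixed in the world has none). Each returns a list of dicts, best first, with "score" (0 to 1); they miss things now and then, are a little off and sometimes report something else, mostly with a low value. They report only what shows in the picture. A call takes as long as a camera call. They do not tell look-alikes from the thing itself.
- bot.trace(picture, thing): "region" (480x640 bool, what is visible of it) and "point" ([column, row] in pixels, amid what is visible of it).
The state is a dict: "clock": time; "qpos": joint angles; "qd": joint speeds; "joint_efforts": joint torques, N m; "position": TCP position; "tool_rot": TCP orientation; "force": force on the tool from outside, world axes, zero at the start; "moment": the same for the moment, N m; "grip_width": finger opening in m.
Only numpy, scipy, OpenCV 4.12 (cv2) and the standard library are available. Lean on these libraries where they do the work, as an engineer would, in place of code of your own. Each camera call takes 0.05 s, during which the arm holds its last target.

TASK

Load the bench incubator: pull its front door all the way down, slide every five-tube rack from the blue pad into a lane of its own, lengthwise and right back to the stop, then push the door up until it is fully shut. Also pull the vent slide on the incubator's roof out to half open, the middle mark (25 mm of its 50 mm travel), and leave the rest of the bench as it is.

Things in the scene. Friction and masses are not known exactly. Their poses are not given: they have to be found in the camera images.
- incubator: fixed white incubator with clear roof. Origin: on the bench under the middle of the door's hinge line; x points into the chamber (away from the robot), y left, z up. Lane floor 45 mm above the bench, from x = 0 to the back stop at x = 165 mm. White cheeks each side (inner faces y = +75 and -75 mm, outer +120 and -170), top 161 mm above the bench, fronts sloping with the shut door
- roof_edge (a point): middle of the clear roof's front edge, top side, 157 mm above the bench and 40 mm behind the hinge line; the roof (6 mm thick) runs from here to the back. With the door down the chamber is open from above ahead of this edge
- door (a joint): drop door hinged along its bottom edge: 0 = fully shut (leaning back 0.35 rad), grows as it comes down; 1.919 rad = stop, door level, inner face flush with the lane floor, forming a sill 117 mm long that bears the racks. 170 mm wide, 14 mm thick. A friction hinge holds it where it is left; up to about 5 N at the tongue moves it. Starts 0 to 0.25 rad ajar
- door_grip (a point): grip point in the door's grey tongue, which stands 47 mm out beyond the middle of the door's upper edge, in its plane: 28 mm wide (incubator's y), 12 mm thick. The point is 17 mm short of its end, 147 mm from the hinge axis. Shut, it stands above the roof; with the door down it lies 38 mm above the bench. Can be pinched across its 28 mm from above in every door position
- door_hinge (a point): point on the door's hinge axis (along the incubator's y), middle of the door, 45 mm above the bench
- vent (a joint): vent slide on the roof: m open, 0 = shut, 0.025 = half open (red pointer at the middle one of three marks), 0.050 = fully open; slides towards the incubator's +y. Stiff: about 5 N of friction, stays where left. Starts 0 to 8 mm open
- vent_grip (a point): grip point in the middle of the vent slide's upright black tab: 12 mm thick along y (the slide direction), 30 mm along x, 30 mm tall; the point is 14 mm below its top and 23 mm above the clear roof
- lane0 (a point): leftmost (+y) of three lanes: the point on its floor where the origin of a rack pushed right home comes to rest (far end on the back stop, near end 5 mm ahead of the roof's front edge). Lanes run along the incubator's x, 46 mm wide, 52 mm apart, parted by rails 6 mm wide and 18 mm high that begin, with round noses, 79 mm before this point
- lane1 (a point): the same point of the middle lane
- lane2 (a point): the same point of the rightmost (-y) lane
- rack_a: grey rack with one row of five yellow-capped tubes, 130 mm long (x). Steel foot 40 mm wide (y; 32 at the last 4 mm) and 8 mm high, above it walls 30 mm wide to 62 mm high, 24 mm wide end plates to 78 mm, caps to 90 mm. 0.42 kg, weight low. Origin: centre of underside. Ends alike; either goes first. Grip across its 30 mm about 50 mm up. Starts on the pad (3 mm thick); 2 or 3 racks are present, absent ones read None
- rack_b: another rack exactly like rack_a
- rack_c: another rack exactly like rack_a
- rack_d: another rack exactly like rack_a
- jar: small round screw-cap jar, 36 mm across, 55 mm tall, standing among the racks on the pad; not part of the job. Origin: centre of its underside
- timer: flat white bench timer, 55 x 62 x 18 mm, lying beside the pad; not part of the job. Origin: centre of its underside
- marker: black marker pen, 14 mm thick, 120 mm long, lying on the bench at the right; not part of the job
- tip_box: clear pipette-tip box, 124 x 86 x 64 mm, on the bench at the right; not part of the job. Origin: centre of its underside
- wash_bottle: white bottle, 64 mm across, 160 mm tall, on the bench at the right; not part of the job. Origin: centre of its underside
- cup0: specimen cup with yellow lid, 62 mm across, 65 mm tall, at the right; not part of the job. Origin: centre of its underside
- cup1: second specimen cup, like cup0; not part of the job. Origin: centre of its underside
There are look-alikes about, which are no part of the job. What is shaped like the rack_c but orange is not meant.

How it is judged:
On the way, in this order (a step that is already met when the one before it is completed fails the run):
1. the incubator door is pulled fully down (value of joint door above 1.8 rad), for 0.2 s.
2. every rack stands home in a lane (x of rack_a in the frame of incubator between 0.085 and 0.11 m and z of rack_a in the frame of incubator between 0.035 and 0.055 m and y of rack_a in the frame of incubator between -0.07 and 0.07 m and angle between each of rack_a, rack_b, rack_c, rack_d's own z axis and vertical below 0.15 rad and angle between the x axis of each of rack_a, rack_b, rack_c, rack_d and the x axis of incubator, either way round below 0.15 rad and x of rack_b in the frame of incubator between 0.085 and 0.11 m and z of rack_b in the frame of incubator between 0.035 and 0.055 m and y of rack_b in the frame of incubator between -0.07 and 0.07 m and x of rack_c in the frame of incubator between 0.085 and 0.11 m and z of rack_c in the frame of incubator between 0.035 and 0.055 m and y of rack_c in the frame of incubator between -0.07 and 0.07 m and x of rack_d in the frame of incubator between 0.085 and 0.11 m and z of rack_d in the frame of incubator between 0.035 and 0.055 m and y of rack_d in the frame of incubator between -0.07 and 0.07 m and value of joint door above 1.5 rad), for 0.3 s.
3. the door is pushed up shut (value of joint door below 0.05 rad), for 0.2 s.
At the end, for the whole second after the job is handed in: every rack present stands upright on the lane floor, lengthwise, its origin within 15 mm of the home point along the lane; the door is shut (under 0.05 rad); the vent slide is 25 mm open, give or take 6 mm; everything at rest (x of rack_a in the frame of incubator between 0.085 and 0.11 m and z of rack_a in the frame of incubator between 0.035 and 0.055 m and y of rack_a in the frame of incubator between -0.07 and 0.07 m and angle between each of rack_a, rack_b, rack_c, rack_d's own z axis and vertical below 0.15 rad and angle between the x axis of each of rack_a, rack_b, rack_c, rack_d and the x axis of incubator, either way round below 0.15 rad and x of rack_b in the frame of incubator between 0.085 and 0.11 m and z of rack_b in the frame of incubator between 0.035 and 0.055 m and y of rack_b in the frame of incubator between -0.07 and 0.07 m and x of rack_c in the frame of incubator between 0.085 and 0.11 m and z of rack_c in the frame of incubator between 0.035 and 0.055 m and y of rack_c in the frame of incubator between -0.07 and 0.07 m and x of rack_d in the frame of incubator between 0.085 and 0.11 m and z of rack_d in the frame of incubator between 0.035 and 0.055 m and y of rack_d in the frame of incubator between -0.07 and 0.07 m and value of joint door below 0.05 rad and value of joint vent between 0.019 and 0.031 m and linear speed of each of rack_a, rack_b, rack_c, rack_d below 0.02 m/s); the robot touches nothing.
It fails at once if a thing that is not part of the job is shoved more than 6 cm (distance of any of jar, timer, marker, tip_box, wash_bottle, cup0, cup1 from where it was at the start of the episode above 0.06 m).
It fails at once if a jar, cup, bottle, box or the timer is knocked over (angle between any of jar, timer, tip_box, wash_bottle, cup0, cup1's own z axis and vertical above 0.6 rad).
Of rack_a, rack_b, rack_c, rack_d only 2 to 3 are there at a start; the rules pass over those that are not, and their reading is None.
At some moment in a run one of rack_a, rack_b, rack_c, rack_d may be knocked a few centimetres aside while the robot is not near it.
It also fails if it takes over 210 s, if anything falls off the work surface, if the arm or the gripper's body presses on something with over 40 N, if the wrist force passes 120 N, or if a joint passes its speed limit or range.

## Working session

There is one attempt and no reset: what is moved stays moved. The work goes in short steps, Python scripts to look and compute and a shell command to move; the robot and the scene stay as the last step left them, time stands still between calls to the robot, and variables do not carry over. Pictures are saved under pics/ and viewed, and the job is handed in when it is done.

```bash
mkdir -p pics; ls
python3 - <<'E'
from workcell import bot
import cv2
s=bot.observe(); print(s); print(bot.grasp_offset)
for n in ["scene","top","wrist"]:
    f=bot.grab_frame(n); cv2.imwrite(f"pics/{n}0.png",f["pixels"]); print(n,f["vertical_fov"],f["cx"],f["cy"],f["D"],f["R"],f["t"],f["shot"])
E
```

```text
pics
{'clock': 0.0, 'qpos': array([-1.21819793,  0.5220206 , -0.03631314,  1.59997641,  0.02120333,
        1.02110344, -0.11279726]), 'qd': array([-3.99871118e-04,  1.75947442e-03, -2.18029613e-05,  4.85584600e-04,
        1.21960925e-03, -5.24161931e-04,  1.56381995e-03]), 'joint_efforts': array([ 1.59777846e-03, -9.27094173e+01,  1.98003821e+00, -3.69936776e+01,
        1.77595048e-02,  7.87111087e-03, -9.80765071e-05]), 'position': array([0.25635425, 0.56965039, 0.2307331 ]), 'tool_rot': array([-3.14047349e+00,  8.95592810e-05,  2.71877588e+00]), 'force': array([0.49668857, 0.15046444, 0.63881093]), 'moment': array([-0.00222904, -0.01047191, -0.03497786]), 'grip_width': 0.08549600484109869}
0.0187
scene 46.97935612819465 323.56536413336096 231.7602785983517 [-0.02291086  0.          0.          0.          0.        ] [[ 0.49187748  0.87053321 -0.01511567]
 [ 0.72518701 -0.4192367  -0.54620911]
 [-0.48183021  0.25770627 -0.83751246]] [-0.19486364 -0.25425732  1.73580916] 1
top 48.372139327327424 316.1708273752947 232.07008656829518 [-0.03205837  0.          0.          0.          0.        ] [[-0.01758413 -0.99978699 -0.01080591]
 [-0.99854333  0.01811159 -0.050825  ]
 [ 0.05100988  0.00989646 -0.99864911]] [0.00669832 0.45262739 1.59839902] 2
wrist 59.244952086802535 324.5570455769492 243.96429203967685 [-0.02989288  0.          0.          0.          0.        ] [[ 0.4105733   0.91182707 -0.00098158]
 [ 0.87202606 -0.39233686  0.29264712]
 [ 0.26645845 -0.12100906 -0.95622001]] [-0.62411562 -0.03738856  0.37823771] 3
```

View pics/scene0.png

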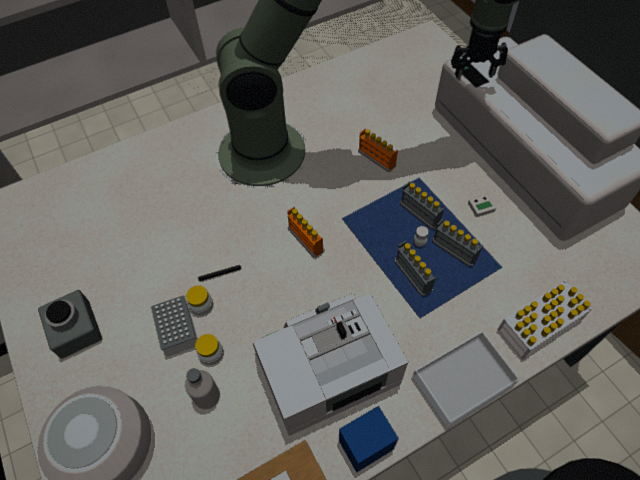

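View pics/top0.png

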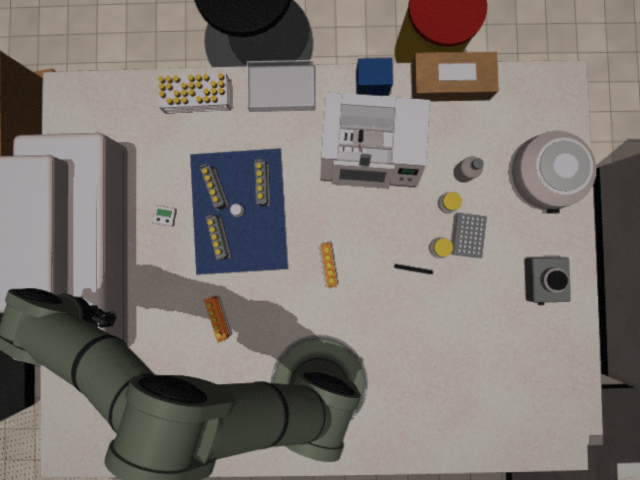

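View pics/wrist0.png

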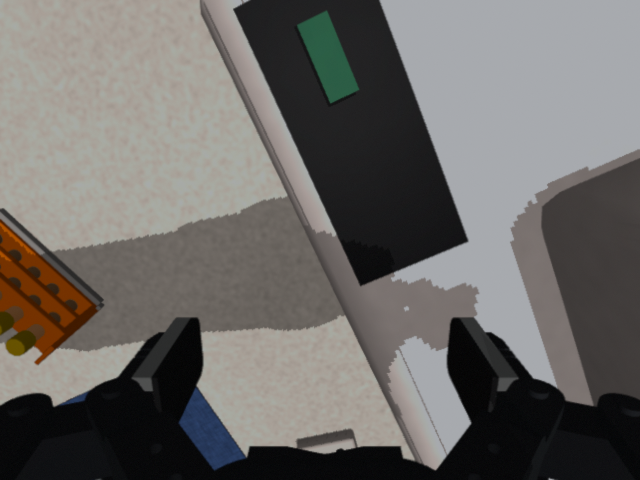

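```bash
cat > h.py <<'E'
from workcell import bot
import cv2, numpy as np
from scipy.spatial.transform import Rotation as Ro
def K(f):
    fl=240/np.tan(np.radians(f["vertical_fov"]/2)); return np.array([[fl,0,f["cx"]],[0,fl,f["cy"]],[0,0,1.]])
def proj(f,X):
    X=np.atleast_2d(np.asarray(X,float)); rv,_=cv2.Rodrigues(np.array(f["R"]))
    return cv2.projectPoints(X,rv,np.array(f["t"],float),K(f),np.array(f["D"],float))[0].reshape(-1,2)
def ray(f,uv):
    n=cv2.undistortPoints(np.array([[uv]],float),K(f),np.array(f["D"],float)).ravel()
    R=np.array(f["R"]);d=R.T@np.array([n[0],n[1],1]);c=-R.T@np.array(f["t"]); return c,d/np.linalg.norm(d)
def onz(f,uv,z):
    c,d=ray(f,uv); return c+d*(z-c[2])/d[2]
def tri(*fu):
    A=np.zeros((3,3));b=np.zeros(3)
    rs=[ray(f,u) for f,u in fu]
    for c,d in rs:
        P=np.eye(3)-np.outer(d,d);A+=P;b+=P@c
    X=np.linalg.solve(A,b); return X,[round(1000*np.linalg.norm((np.eye(3)-np.outer(d,d))@(X-c)),1) for c,d in rs]
def save(f,name,crop=None,s=1):
    im=f["pixels"].copy()
    if crop: a,b,c,d=crop; im=im[b:d,a:c]
    if s!=1: im=cv2.resize(im,None,fx=s,fy=s,interpolation=cv2.INTER_CUBIC)
    cv2.imwrite(f"pics/{name}.png",im)
def st():
    s=bot.observe(); print("t",round(s["clock"],2),"p",np.round(s["position"],4),"rot",np.round(s["tool_rot"],3),"F",np.round(s["force"],1),"g",round(s["grip_width"],4)); return s
E
python3 - <<'E'
from h import *
for n in ["scene","top"]:
    f=bot.grab_frame(n)
    for th in ["rack_a","jar","timer","incubator","door","vent","marker","tip_box"]:
        for r in bot.trace(f,th):
            m=r["region"];ys,xs=np.nonzero(m)
            print(n,th,round(r["score"],2),np.round(r["point"],1),m.sum(),xs.min(),xs.max(),ys.min(),ys.max())
f=bot.grab_frame("scene");save(f,"inc_s",(240,280,420,440),4)
f=bot.grab_frame("top");save(f,"inc_t",(310,85,440,195),5)
E
```

```text
scene rack_a 0.9 [306.7 233.5] 896 288 324 208 256
scene rack_a 0.81 [458.2 241.6] 1217 433 481 219 265
scene rack_a 0.68 [414.4 269.5] 1150 395 435 241 295
scene rack_a 0.62 [419.5 203.3] 1129 400 443 182 228
scene rack_a 0.55 [376.3 150.1] 1014 358 397 128 171
scene jar 0.79 [419.7 232.7] 231 413 427 226 246
scene jar 0.2 [328.7 337.6] 643 313 351 321 350
scene timer 0.7 [480.6 204.6] 376 469 494 194 214
scene timer 0.37 [329.5 360.1] 13756 253 407 293 435
scene incubator 0.59 [327.7 360.6] 13868 252 407 292 435
scene door 0.86 [319.2 307.9] 540 284 355 293 327
scene vent 0.78 [330.6 339.2] 696 312 352 318 351
scene vent 0.23 [420.9 237.3] 240 414 428 226 246
scene marker 0.7 [219.3 272.4] 198 198 239 265 280
scene tip_box 0.89 [172.4 324. ] 1951 152 196 295 357
scene tip_box 0.35 [456.7 242.9] 1255 432 482 219 265
top rack_a 0.96 [219.3 238.2] 709 206 230 215 260
top rack_a 0.71 [362.6 169.5] 1516 332 395 154 187
top rack_a 0.7 [262.4 178.8] 575 255 268 160 206
top rack_a 0.64 [215.1 183.3] 598 200 227 165 209
top rack_a 0.64 [329.1 265.2] 614 319 337 243 287
top rack_a 0.63 [216.3 317.5] 725 204 230 295 341
top jar 0.52 [237.9 209.1] 140 231 244 204 216
top timer 0.65 [163.5 213. ] 421 152 175 205 225
top incubator 0.7 [377.1 137. ] 9056 321 428 93 187
top door 0.68 [362.5 174.9] 1550 332 394 154 188
top door 0.58 [368.5 138.3] 493 354 384 129 146
top vent 0.88 [372.  138.5] 434 354 383 130 145
top marker 0.68 [413.1 267.7] 197 394 431 264 274
top tip_box 0.7 [469. 236.] 1385 450 486 213 257
top tip_box 0.58 [370.5 138.2] 9297 321 429 93 187
```

```bash
python3 -c "
import cv2
for n in ['inc_s','inc_t']: print(cv2.imread(f'pics/{n}.png').shape)"
```

```text
(640, 720, 3)
(550, 650, 3)
```

View pics/inc_s.png

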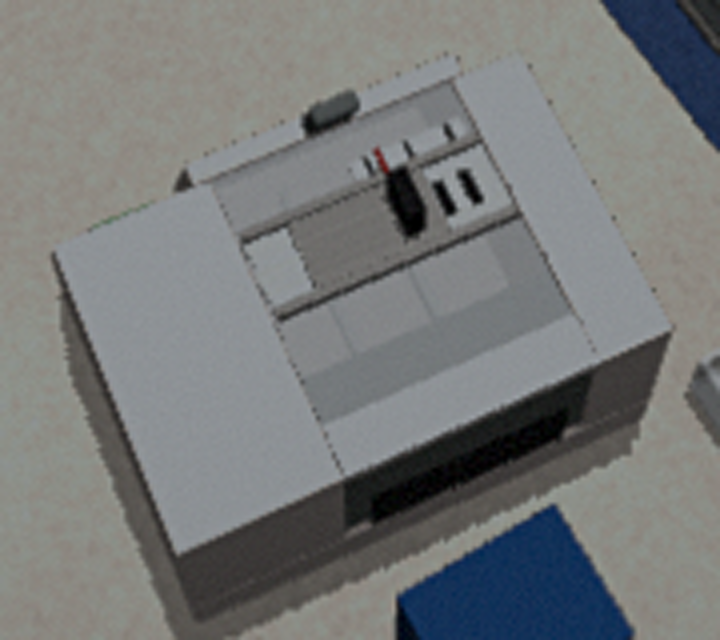

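View pics/inc_t.png

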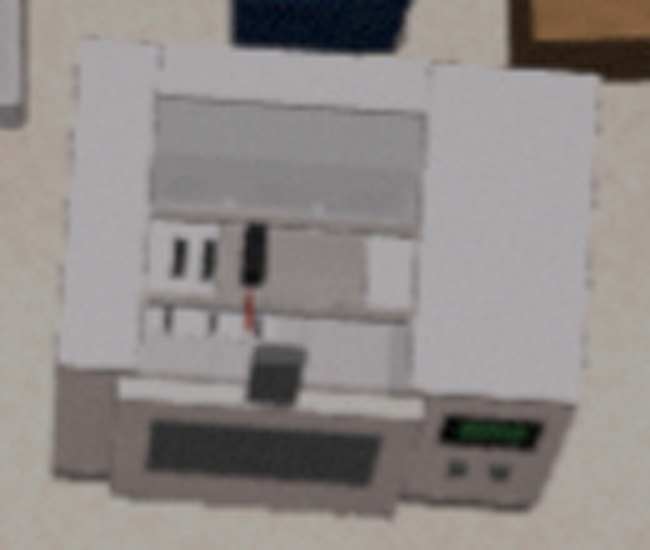

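Run:
```python
from h import *
S=bot.grab_frame("scene");T=bot.grab_frame("top")
s=lambda x,y:(240+x/4,280+y/4)
t=lambda x,y:(310+x/5,85+y/5)
for nm,a,b in [("tongue top end",(340,98),(278,347)),("vent top",(400,172),(256,226)),("TLback",(668,330),(82,42)),("TRback",(180,553),(600,77)),("TRfront",(55,253),(577,405)),("TLfront",(522,55),(60,366)),("rackcorner? marksL",(447,128),(167,310))]:
    X,e=tri((S,s(*a)),(T,t(*b)));print(nm,np.round(X,4),e)
for p in [(82,42),(600,77),(577,405),(60,366)]: print(np.round(onz(T,t(*p),.161),4))
st()
for m in [(219.3,238.2),(262.4,178.8),(215.1,183.3)]: print(onz(T,m,.06))
```

```text
tongue top end [ 0.6483 -0.1372  0.2074] [np.float64(1.7), np.float64(1.7)]
vent top [ 0.709  -0.1298  0.2195] [np.float64(2.5), np.float64(2.5)]
TLback [ 0.8339 -0.0374  0.1495] [np.float64(1.0), np.float64(1.0)]
TRback [ 0.8082 -0.3243  0.1522] [np.float64(2.4), np.float64(2.4)]
TRfront [ 0.625  -0.3082  0.1437] [np.float64(1.6), np.float64(1.6)]
TLfront [ 0.6522 -0.0197  0.1496] [np.float64(3.3), np.float64(3.3)]
rackcorner? marksL [ 0.6775 -0.0823  0.1643] [np.float64(0.4), np.float64(0.4)]
[ 0.8298 -0.038   0.161 ]
[ 0.8045 -0.3246  0.161 ]
[ 0.6214 -0.3063  0.161 ]
[ 0.6484 -0.0225  0.161 ]
t 1.25 p [0.2565 0.57   0.2313] rot [ 3.142 -0.     2.719] F [-0.   0.4 -0.1] g 0.0853
[0.43737018 0.28216614 0.06      ]
[0.60996857 0.1535512  0.06      ]
[0.59943401 0.29331391 0.06      ]
```

```bash
cat >> h.py <<'E'
def plan(p,yaw=None,rp=(np.pi,0)):
    s=st(); R0=Ro.from_euler("xyz",s["tool_rot"]); d=np.asarray(p)-s["position"]
    dt=R0.inv().apply(d)/.025
    print("shift units (current axes)",np.round(dt,3))
    if yaw is not None:
        R1=Ro.from_euler("xyz",[rp[0],rp[1],yaw]); 
        print("turn frac",np.round((R0.inv()*R1).as_rotvec()/(2*np.pi),4)," shift in new axes",np.round(R1.inv().apply(d)/.025,3))
E
python3 - <<'E'
from h import *
f=bot.grab_frame("wrist");s=st();R0=Ro.from_euler("xyz",s["tool_rot"])
c=-f["R"].T@f["t"]; print(R0.inv().apply(c-s["position"]), R0.inv().apply(f["R"].T[:,2]),R0.inv().apply(f["R"].T[:,0]))
plan([.50,-.12,.36],np.pi-.094)
E
```

```text
t 1.3 p [0.2565 0.57   0.2313] rot [-3.142  0.     2.719] F [ 0.2 -0.7 -0.2] g 0.0857
[ 0.07476767 -0.00035105 -0.1412191 ] [-2.92566118e-01 -7.51505808e-05  9.56245293e-01] [-2.97320224e-04  9.99999956e-01 -1.23767890e-05]
t 1.3 p [0.2565 0.57   0.2313] rot [-3.142  0.     2.719] F [ 0.2 -0.7 -0.2] g 0.0857
shift units (current axes) [-20.208 -21.171  -5.148]
turn frac [-0.      0.     -0.0523]  shift in new axes [-12.289 -26.562  -5.148]
```

```bash
python3 -m handwheel '[[0,0,-1,0,0,0],[0,0,-1,0,0,0],[0,0,-1,0,0,0],[0,0,-1,0,0,0],[0,0,-1,0,0,0],[0,0,0,0,0,-0.026],[0,0,0,0,0,-0.026],[0,0,0,0,0,0]]'; python3 -m handwheel '[[0,-1,0,0,0,0],[-0.4,-1,0,0,0,0],[-0.5,-1,0,0,0,0],[-0.5,-1,0,0,0,0],[-0.5,-1,0,0,0,0],[-0.5,-1,0,0,0,0],[-0.5,-1,0,0,0,0],[-0.5,-1,0,0,0,0]]';python3 -m handwheel '[[-0.5,-1,0,0,0,0],[-0.5,-1,0,0,0,0],[-0.5,-1,0,0,0,0],[-0.5,-1,0,0,0,0],[-0.5,-1,0,0,0,0],[-0.5,-1,0,0,0,0],[-0.5,-1,0,0,0,0],[-0.5,-1,0,0,0,0]]';python3 -m handwheel '[[-0.5,-1,0,0,0,0],[-0.5,-1,0,0,0,0],[-0.5,-1,0,0,0,0],[-0.5,-1,0,0,0,0],[-0.5,-1,0,0,0,0],[-0.5,-1,0,0,0,0],[-0.5,-1,0,0,0,0],[-0.5,-1,0,0,0,0]]'
python3 - <<'E'
from h import *
plan([.50,-.12,.36],np.pi-.094)
f=bot.grab_frame("wrist");save(f,"w1")
E
```

```text
clock: 2.3
position: [0.2566, 0.5699, 0.3563]
tool_rot: [3.142, -0.0, 3.045]
force: [0.1, -0.1, 0.2]
grip_width: 0.085
clock: 3.3
position: [0.3222, 0.3618, 0.3564]
tool_rot: [3.141, -0.0, 3.041]
force: [-0.4, 0.0, 0.1]
grip_width: 0.0855
clock: 4.3
position: [0.4025, 0.1532, 0.3564]
tool_rot: [3.141, 0.0, 3.041]
force: [0.8, -0.4, -0.3]
grip_width: 0.0851
clock: 5.3
position: [0.4828, -0.0555, 0.3564]
tool_rot: [3.141, 0.0, 3.041]
force: [0.2, 0.7, -0.7]
grip_width: 0.0857
t 5.3 p [ 0.4828 -0.0555  0.3564] rot [3.141 0.    3.041] F [ 0.2  0.7 -0.7] g 0.0857
shift units (current axes) [-0.943 -2.498 -0.144]
turn frac [ 0.      0.0001 -0.0011]  shift in new axes [-0.926 -2.504 -0.143]
```

View pics/w1.png

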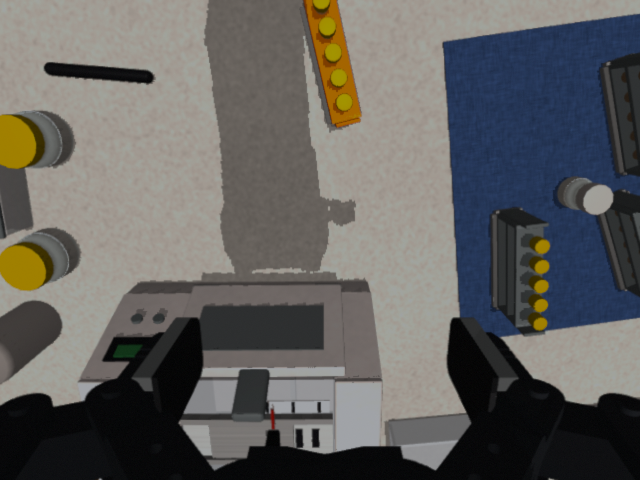

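```bash
python3 -m handwheel '[[0.8,-0.8,-1,0,0,-0.0005],[0.8,-0.8,-1,0,0,-0.0006],[0.8,-0.8,-1,0,0,0],[0,-0.5,0,0,0,0],[0,0,0,0,0,0],[0,0,0,0,0,0]]'
python3 - <<'E'
from h import *
st();f=bot.grab_frame("wrist");save(f,"w2")
E
```

```text
clock: 6.1
position: [0.4165, -0.1205, 0.4305]
tool_rot: [-3.141, -0.001, 3.052]
force: [1.2, -0.3, -0.0]
grip_width: 0.0856
t 6.1 p [ 0.4165 -0.1205  0.4305] rot [-3.141e+00 -1.000e-03  3.052e+00] F [ 1.2 -0.3 -0. ] g 0.0856
```

View pics/w2.png

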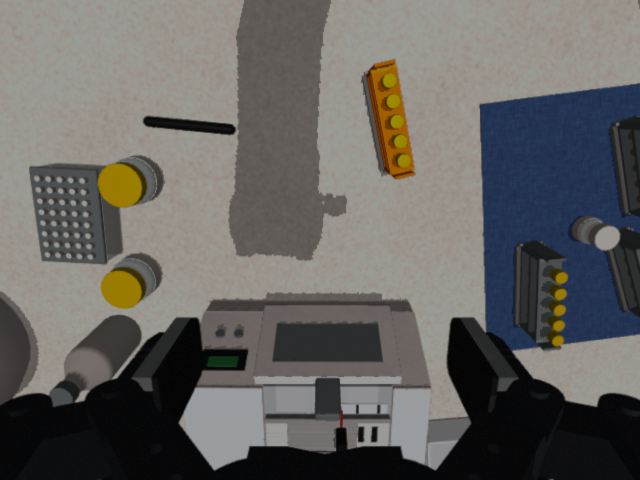

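Run:
```python
import cv2
im=cv2.imread("pics/w2.png")[285:455,180:440]; cv2.imwrite("pics/w2c.png",cv2.resize(im,None,fx=3,fy=3,interpolation=cv2.INTER_CUBIC))
```

```text
(no output)
```

View pics/w2c.png

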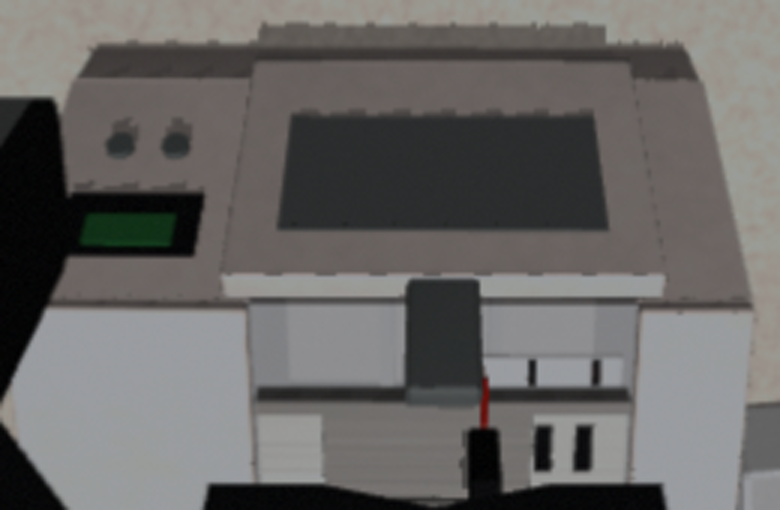

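```bash
cat > fit.py <<'E'
from h import *
from scipy.optimize import least_squares
def inc(p,X): 
    c,s=np.cos(p[2]),np.sin(p[2]); X=np.atleast_2d(X)
    return np.c_[p[0]+c*X[:,0]-s*X[:,1],p[1]+s*X[:,0]+c*X[:,1],X[:,2]]
def door(ph,u,v,y): # u along, v outward
    return [u*np.sin(ph)-v*np.cos(ph), y, .045+u*np.cos(ph)+v*np.sin(ph)]
E
python3 - <<'E'
from fit import *
W=bot.grab_frame("wrist");T=bot.grab_frame("top")
w=lambda x,y:(180+x/3,285+y/3); t=lambda x,y:(310+x/5,85+y/5)
obs=lambda ph:[(W,w(752,308),[.0423,.12,.161]),(W,w(638,308),[.0423,.075,.161]),(W,w(247,308),[.0423,-.075,.161]),(W,w(705,80),[0,.12,.045]),
(W,w(250,62),door(ph,0,.014,-.085)),(W,w(632,62),door(ph,0,.014,.085)),(W,w(222,276),door(ph,.117,.014,-.085)),(W,w(664,274),door(ph,.117,.014,.085)),
(T,t(60,366),[.0423,.12,.161]),(T,t(577,405),[.0423,-.17,.161]),(T,t(112,495),door(ph,0,.014,.085)),(T,t(395,515),door(ph,0,.014,-.085))]
def r(p):
    return np.concatenate([(proj(f,inc(p,X))[0]-np.array(u)) for f,u,X in obs(p[3])])
s=least_squares(r,[.6,-.137,-.094,.3],loss="soft_l1");print(np.round(s.x,4),"ajar",.35-s.x[3]);print(np.round(s.fun.reshape(-1,2),1))
np.save("inc.npy",s.x)
g=inc(s.x,door(s.x[3],.147,.006,0))[0];print("grip",g)
# vent tab
u=w(484,430); print("vent", [np.round(onz(W,u,z),4) for z in (.19,.194)])
for y in (0,.01,.02): pass
E
```

```text
[ 0.5966 -0.1341 -0.09    0.3579] ajar -0.007865237115725177
[[ 1.5  0.8]
 [ 0.2  1. ]
 [-0.9  0.9]
 [-0.9 -1.5]
 [ 0.6 -2.8]
 [-1.  -2.7]
 [-1.8 -0.1]
 [ 0.7  0.6]
 [-1.5 -0.4]
 [ 0.3 -0.7]
 [-1.3  0.3]
 [-0.5  0.4]]
grip [ 0.64232525 -0.1381746   0.18478872]
vent [array([ 0.6703, -0.1251,  0.19  ]), array([ 0.6668, -0.125 ,  0.194 ])]
```

Run:
```python
from h import *
plan([.643,-.138,.27],np.pi-.09)
```

```text
t 6.25 p [ 0.4164 -0.1207  0.4308] rot [-3.141e+00 -1.000e-03  3.053e+00] F [-0.2  0.2 -0.2] g 0.0855
shift units (current axes) [-9.097  0.119  6.424]
turn frac [-0.     -0.0002  0.0002]  shift in new axes [-9.09   0.127  6.433]
```

```bash
python3 -m handwheel '[[-1,0,0,0,0,0],[-1,0,0,0,0,0],[-1,0,0,0,0,0],[-1,0,0,0,0,0],[-1,0,0,0,0,0],[-1,0.1,1,0,0,0],[-1,0,1,0,0,0],[-1,0,1,0,0,0]]';python3 -m handwheel '[[-1,0,1,0,0,0],[-0.1,0,1,0,0,0],[0,0,1,0,0,0],[0,0,0.4,0,0,0],[0,0,0,0,0,0],[0,0,0,0,0,0]]'
python3 - <<'E'
from h import *
plan([.643,-.138,.166],np.pi-.09)
f=bot.grab_frame("wrist");save(f,"w3")
f=bot.grab_frame("scene");save(f,"s3",(240,240,420,400),4)
E
```

```text
clock: 7.25
position: [0.6165, -0.1361, 0.3548]
tool_rot: [3.141, -0.001, 3.053]
force: [0.3, -0.3, 0.4]
grip_width: 0.0855
clock: 8.0
position: [0.6434, -0.1391, 0.2723]
tool_rot: [-3.142, 0.001, 3.052]
force: [-0.6, -0.1, -0.4]
grip_width: 0.0852
t 8.0 p [ 0.6434 -0.1391  0.2723] rot [-3.142e+00  1.000e-03  3.052e+00] F [-0.6 -0.1 -0.4] g 0.0852
shift units (current axes) [0.024 0.042 4.252]
turn frac [-0.      0.0002  0.0001]  shift in new axes [0.019 0.042 4.252]
```

View pics/w3.png

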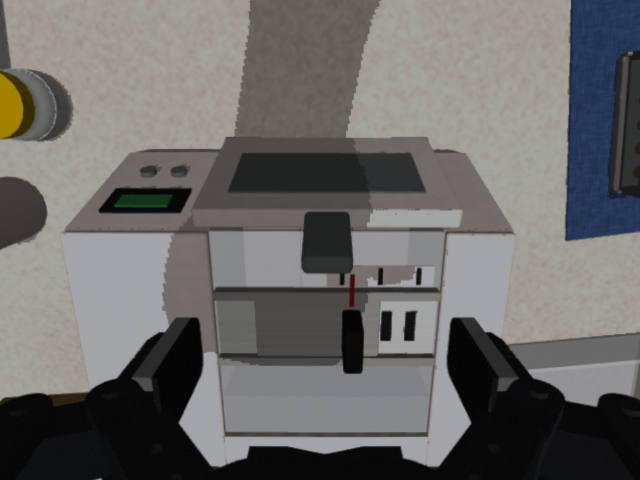

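View pics/s3.png

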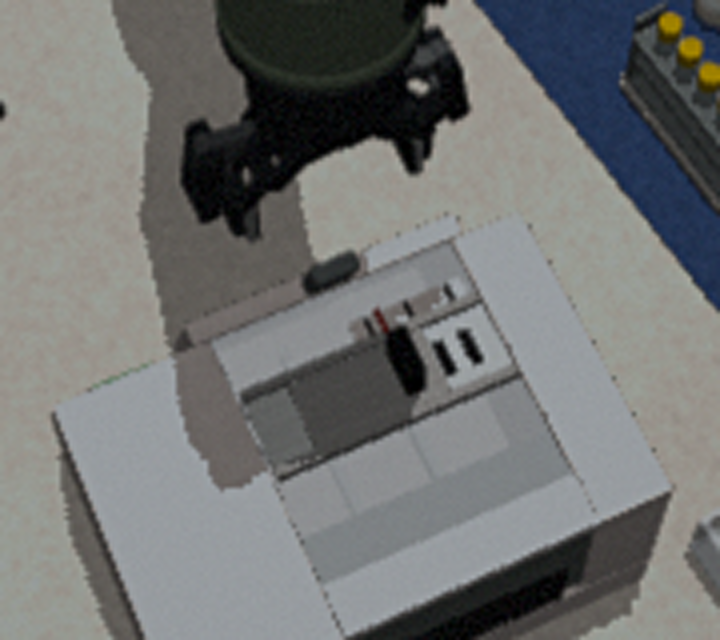

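Run:
```python
from fit import *
p=np.load("inc.npy");W=bot.grab_frame("wrist")
im=W["pixels"].copy()
def dot(X,c):
    for u in proj(W,inc(p,X)): cv2.circle(im,tuple(int(round(v)) for v in u),2,c,-1)
for ph in (.35,):
  for y in (-.014,.014):
    for v in (.001,.013): dot(door(ph,.164,v,y),(0,0,255)); dot(door(ph,.117,v,y),(0,255,0))
  for y in (-.085,.085):
    for v in (0,.014): dot(door(ph,.117,v,y),(255,0,0))
for y in (-.075,.12,.075,-.17): dot([.0423,y,.161],(0,255,255))
dot([.04,0,.157],(255,0,255))
cv2.imwrite("pics/w3o.png",cv2.resize(im[120:400,150:550],None,fx=2,fy=2))
```

```text
(no output)
```

View pics/w3o.png

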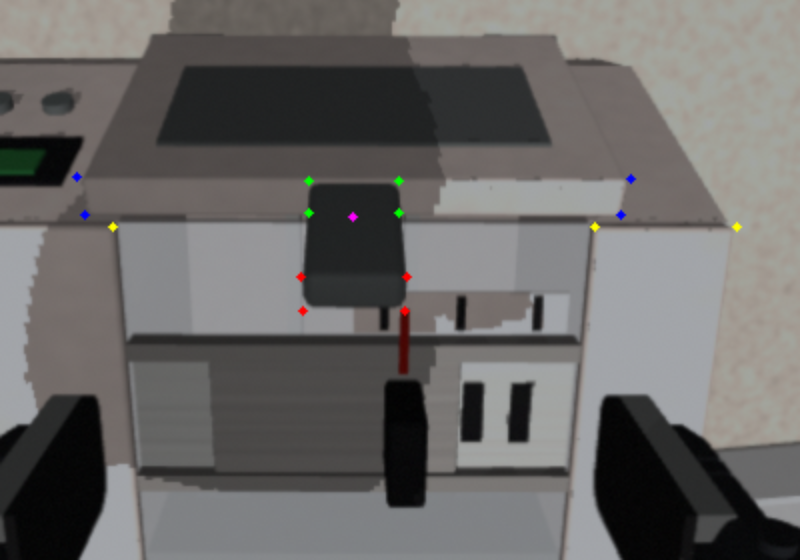

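```bash
python3 -m handwheel '[[0,0,1,0,0,0],[0,0,1,0,0,0],[0,0,1,0,0,0],[0,0,1,0,0,0],[0,0,0.25,0,0,0],[0,0,0,0,0,0]]'; python3 -m handwheel '[[0,0,0,0,0,0],[0,0,0,0,0,0],[0,0,0,0,0,0],[0,0,0,0,0,0],[0,0,0,0,0,0],[0,0,0,0,0,0]]' 1 30
python3 - <<'E'
from h import *
st();f=bot.grab_frame("wrist");save(f,"w4")
E
```

```text
clock: 8.9
position: [0.6432, -0.1391, 0.1656]
tool_rot: [-3.142, 0.0, 3.052]
force: [-0.0, 0.2, 0.6]
grip_width: 0.0851
clock: 9.65
position: [0.6436, -0.138, 0.1656]
tool_rot: [3.14, 0.001, 3.053]
force: [0.5, 6.7, 6.4]
grip_width: 0.0274
t 9.65 p [ 0.6436 -0.138   0.1656] rot [3.140e+00 1.000e-03 3.053e+00] F [0.5 6.7 6.4] g 0.0274
```

View pics/w4.png

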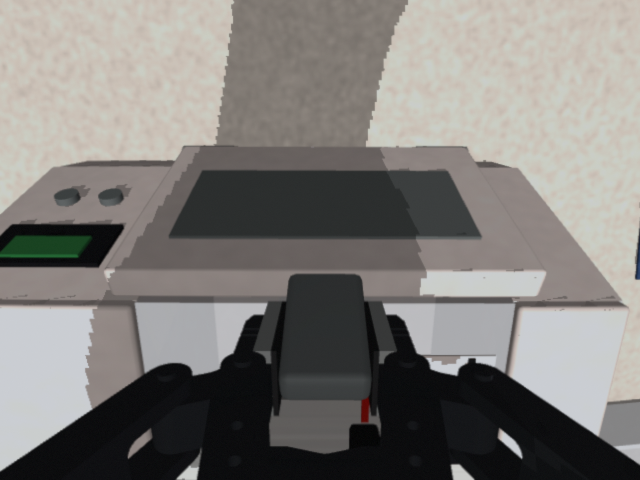

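Run:
```python
import numpy as np
th=np.linspace(.315,-1.62,18);r=.147
x=-np.diff(np.sin(th))*r/.025; z=-np.diff(np.cos(th))*r/.025
for a,b in zip(x,z): print(f"[{a:.2f},0,{b:.2f},0,0,0],",end="")
```

```text
[0.65,0,-0.17,0,0,0],[0.66,0,-0.10,0,0,0],[0.67,0,-0.02,0,0,0],[0.67,0,0.06,0,0,0],[0.66,0,0.13,0,0,0],[0.64,0,0.20,0,0,0],[0.61,0,0.28,0,0,0],[0.57,0,0.34,0,0,0],[0.53,0,0.41,0,0,0],[0.48,0,0.46,0,0,0],[0.43,0,0.52,0,0,0],[0.36,0,0.56,0,0,0],[0.30,0,0.60,0,0,0],[0.23,0,0.63,0,0,0],[0.16,0,0.65,0,0,0],[0.08,0,0.66,0,0,0],[0.01,0,0.67,0,0,0],
```

```bash
python3 -m handwheel '[[0.65,0.04,-0.17,0,0,0],[0.66,0,-0.1,0,0,0],[0.67,0,-0.02,0,0,0],[0.67,0,0.06,0,0,0],[0.66,0,0.13,0,0,0],[0,0,0,0,0,0]]'
```

```text
clock: 10.45
position: [0.5601, -0.1303, 0.1678]
tool_rot: [3.141, -0.0, 3.053]
force: [-3.7, 3.9, 5.4]
grip_width: 0.0275
```

```bash
python3 -m handwheel '[[0.64,0,0.2,0,0,0],[0.61,0,0.28,0,0,0],[0.57,0,0.34,0,0,0],[0.53,0,0.41,0,0,0],[0.48,0,0.46,0,0,0],[0.43,0,0.52,0,0,0],[0.36,0,0.56,0,0,0],[0,0,0,0,0,0]]'
```

```text
clock: 11.45
position: [0.4706, -0.1221, 0.0976]
tool_rot: [3.141, -0.001, 3.053]
force: [1.0, 5.4, -3.3]
grip_width: 0.0273
```

```bash
python3 -m handwheel '[[0.3,0,0.6,0,0,0],[0.23,0,0.63,0,0,0],[0.16,0,0.65,0,0,0],[0.08,0,0.66,0,0,0],[0.01,0,0.67,0,0,0],[0,0,0,0,0,0],[0,0,0,0,0,0]]'
python3 - <<'E'
from h import *
f=bot.grab_frame("wrist");save(f,"w5");f=bot.grab_frame("scene");save(f,"s5",(240,240,420,400),4)
E
```

```text
clock: 12.32
position: [0.4514, -0.1203, 0.0175]
tool_rot: [3.141, -0.001, 3.053]
force: [-0.7, 5.6, -4.3]
grip_width: 0.0276
```

View pics/s5.png

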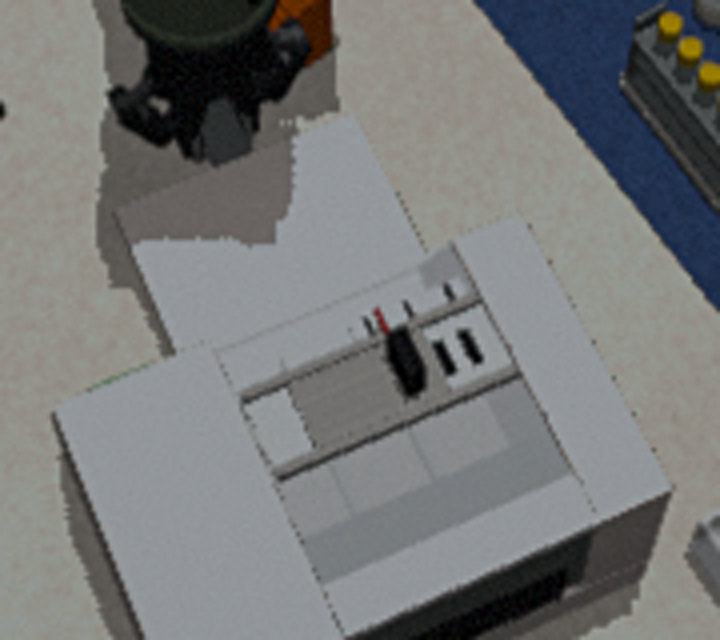

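View pics/w5.png

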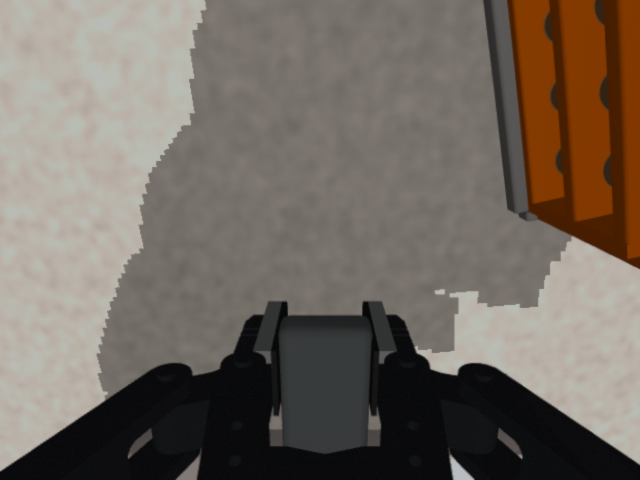

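```bash
python3 -m handwheel '[[0,0,0.15,0,0,0],[0,0,0,0,0,0],[0,0,0,0,0,0]]'; python3 -m handwheel '[[0,0,-0.15,0,0,0],[0,0,0,0,0,0],[0,0,0,0,0,0],[0,0,-1,0,0,0],[0,0,-1,0,0,0],[0,0,-1,0,0,0],[0,0,-1,0,0,0]]' 0
python3 - <<'E'
from h import *
st()
E
```

```text
clock: 12.8
position: [0.4515, -0.1203, 0.014]
tool_rot: [3.141, -0.001, 3.053]
force: [-0.8, 6.0, -3.1]
grip_width: 0.0274
clock: 13.68
position: [0.451, -0.121, 0.1189]
tool_rot: [-3.141, -0.0, 3.052]
force: [0.2, -0.7, -0.8]
grip_width: 0.0427
t 13.68 p [ 0.451  -0.121   0.1189] rot [-3.141 -0.     3.052] F [ 0.2 -0.7 -0.8] g 0.0427
```

```bash
python3 -m handwheel '[[0,0,-1,0,0,0],[0,0,-1,0,0,0],[0,0,-1,0,0,0],[0,0,-1,0,0,0],[0,1,-1,0,0,0],[0,1,-1,0,0,0],[0,1,-1,0,0,0],[0,1,-1,0,0,0]]' -1;python3 -m handwheel '[[0,1,-1,0,0,0],[0,1,-1,0,0,0],[0,1,-1,0,0,0],[0,1,0,0,0,0],[0,1,0,0,0,0],[0,1,0,0,0,0],[0,1,0,0,0,0],[0,1,0,0,0,0]]';python3 -m handwheel '[[0,0,0,0,0,0],[0,0,0,0,0,0]]'
python3 - <<'E'
from h import *
st();f=bot.grab_frame("wrist");save(f,"w6")
for r in bot.trace(f,"rack_a")+bot.trace(f,"jar"): print(r["score"],r["point"],r["region"].sum())
T=bot.grab_frame("top");save(T,"t6")
S=bot.grab_frame("scene");save(S,"s6",(240,170,520,380),2.8)
E
```

```text
clock: 14.68
position: [0.4599, -0.0206, 0.319]
tool_rot: [3.142, 0.0, 3.052]
force: [0.0, 0.5, 0.2]
grip_width: 0.0855
clock: 15.68
position: [0.4778, 0.1785, 0.393]
tool_rot: [-3.141, -0.0, 3.052]
force: [0.4, -0.3, 0.6]
grip_width: 0.0856
clock: 15.92
position: [0.4778, 0.1773, 0.393]
tool_rot: [-3.141, -0.0, 3.052]
force: [0.6, -0.0, -0.7]
grip_width: 0.0855
t 15.93 p [0.4778 0.1773 0.393 ] rot [-3.141 -0.     3.052] F [ 0.6 -0.  -0.7] g 0.0855
0.9 [432.1, 257.5] 3512
0.8 [126.2, 83.5] 6963
0.68 [322.7, 279.1] 3326
0.66 [421.8, 143.3] 4712
0.66 [375.8, 211.6] 924
0.41 [322.2, 278.7] 3493
```

View pics/w6.png

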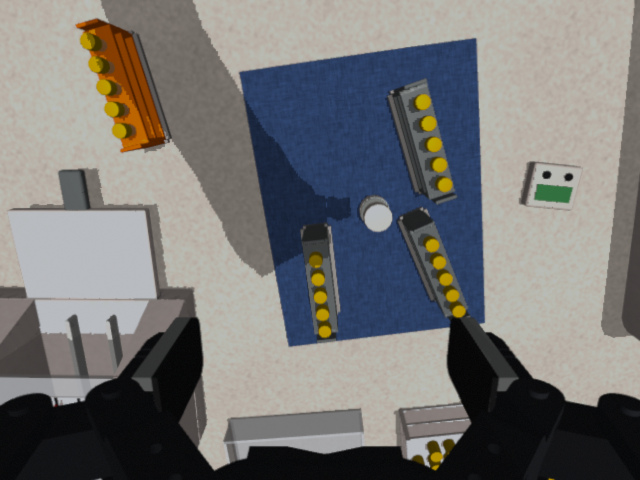

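View pics/t6.png

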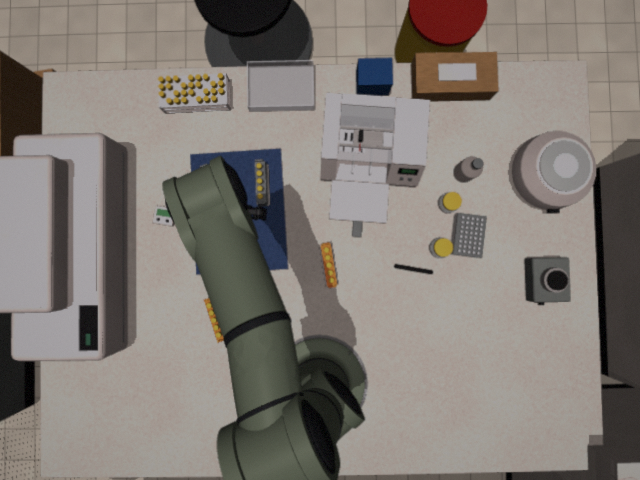

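View pics/s6.png

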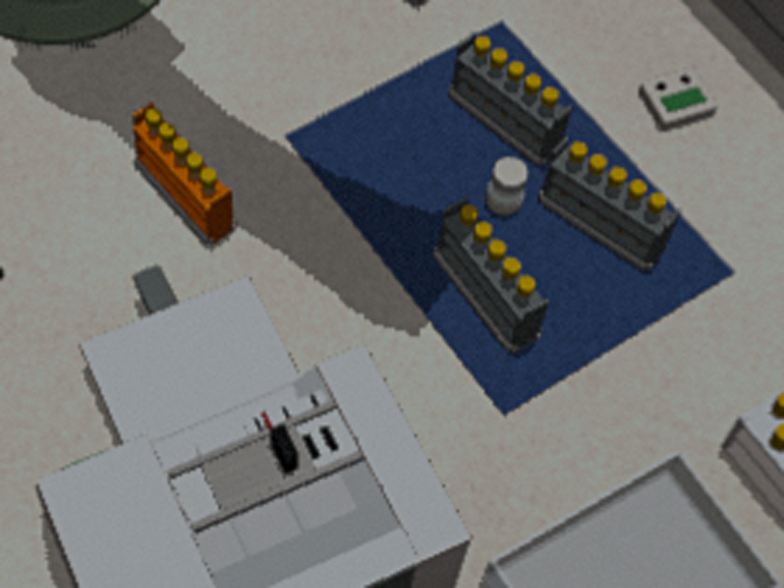

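```bash
cat >> h.py <<'E'
def yellow(f,box=None):
    h=cv2.cvtColor(f["pixels"],cv2.COLOR_BGR2HSV); m=cv2.inRange(h,(20,150,70),(33,255,255))
    if box is not None: mm=np.zeros_like(m);a,b,c,d=box;mm[b:d,a:c]=1;m=m*mm
    n,l,s,c=cv2.connectedComponentsWithStats(m)
    return [(c[i],s[i,4]) for i in range(1,n) if s[i,4]>8]
E
python3 - <<'E'
from h import *
W=bot.grab_frame("wrist");S=bot.grab_frame("scene")
for c,a in yellow(W,(200,0,500,350)): print("W",np.round(c,1),a,np.round(onz(W,c,.09),4))
for c,a in yellow(S,(390,170,490,300)): print("S",np.round(c,1),a,np.round(onz(S,c,.09),4))
E
```

```text
W [421.7 101.6] 210 [0.3988 0.2821 0.09  ]
W [427.4 123. ] 202 [0.4201 0.2874 0.09  ]
W [433.1 143.9] 199 [0.4415 0.2928 0.09  ]
W [438.5 164.1] 192 [0.4626 0.298  0.09  ]
W [443.8 183.9] 179 [0.4839 0.3034 0.09  ]
W [431.3 244.4] 166 [0.5499 0.2889 0.09  ]
W [315.  260.3] 149 [0.5567 0.1593 0.09  ]
W [441.6 270.1] 335 [0.5812 0.3001 0.09  ]
W [317.5 277.9] 174 [0.5779 0.1601 0.09  ]
W [454.8 302.4] 328 [0.6225 0.315  0.09  ]
W [322.2 312.8] 513 [0.6216 0.1614 0.09  ]
S [412. 185.] 21 [0.4015 0.282  0.09  ]
S [418.  189.7] 22 [0.4236 0.2871 0.09  ]
S [424.1 194.1] 22 [0.4444 0.2928 0.09  ]
S [429.9 198.9] 22 [0.4659 0.297  0.09  ]
S [436.  203.3] 22 [0.4863 0.3027 0.09  ]
S [446.4 223. ] 25 [0.5531 0.2884 0.09  ]
S [453.3 227.4] 27 [0.5735 0.2958 0.09  ]
S [460.4 232. ] 25 [0.5947 0.3033 0.09  ]
S [467.5 236.7] 26 [0.6155 0.3105 0.09  ]
S [474.3 241.1] 24 [0.6355 0.3174 0.09  ]
S [407.3 245.5] 22 [0.5593 0.159  0.09  ]
S [412.2 251.8] 26 [0.5815 0.159  0.09  ]
S [417.3 258.3] 26 [0.604  0.1592 0.09  ]
S [422.4 264.6] 29 [0.6257 0.16   0.09  ]
S [427.6 271.2] 28 [0.648  0.1603 0.09  ]
```

Run:
```python
from h import *
plan([.602,.160,.16],np.pi+.025)
```

```text
t 16.27 p [0.4778 0.1777 0.3931] rot [3.142 0.    3.052] F [-0.4 -0.  -0.4] g 0.0852
shift units (current axes) [-5.008 -0.259  9.326]
turn frac [ 0.      0.     -0.0182]  shift in new axes [-4.947 -0.83   9.325]
```

```bash
python3 -m handwheel '[[0,0,1,0,0,-0.0182],[-1,-0.2,1,0,0,0],[-1,-0.2,1,0,0,0],[-1,-0.2,1,0,0,0],[-1,-0.2,1,0,0,0],[-0.95,0,1,0,0,0],[0,0,1,0,0,0],[0,0,1,0,0,0]]' -0.4; python3 -m handwheel '[[0,0,1,0,0,0],[0,0,0.3,0,0,0],[0,0,0,0,0,0]]'
python3 - <<'E'
from h import *
f=bot.grab_frame("wrist");save(f,"w7")
plan([.602,.160,.034],np.pi+.025)
s=bot.observe();R0=Ro.from_euler("xyz",s["tool_rot"])
for z in (-.0187,.05,.1): print(proj(f,s["position"]+R0.apply([0,0,z])))
for c,a in yellow(f): print("W",np.round(c,1),a,np.round(onz(f,c,.092),4))
E
```

```text
clock: 17.27
position: [0.6021, 0.1608, 0.192]
tool_rot: [-3.141, -0.0, -3.117]
force: [1.0, 0.3, 0.0]
grip_width: 0.0598
clock: 17.65
position: [0.6021, 0.161, 0.1607]
tool_rot: [-3.141, -0.0, -3.117]
force: [-0.2, -0.8, -0.4]
grip_width: 0.0596
t 17.7 p [0.6024 0.1611 0.1613] rot [ 3.141e+00  1.000e-03 -3.116e+00] F [-0.7 -0.1  0.3] g 0.0597
shift units (current axes) [ 0.02  -0.043  5.091]
turn frac [0.     0.0001 0.    ]  shift in new axes [ 0.017 -0.042  5.091]
[[325.5801229  354.03372342]]
[[325.29858106 277.38062286]]
[[325.18529404 246.6307372 ]]
W [617.9   0.8] 44 [0.4732 0.2901 0.092 ]
W [624.3  33.1] 1029 [0.4864 0.296  0.092 ]
W [576.2 169.7] 1104 [0.5495 0.285  0.092 ]
W [323.9 176.2] 790 [0.5563 0.1593 0.092 ]
W [582.2 209.2] 1049 [0.5695 0.2921 0.092 ]
W [323.9 217.9] 792 [0.5775 0.1598 0.092 ]
W [587.7 246.9] 1004 [0.5896 0.2993 0.092 ]
W [324.  257.4] 797 [0.5988 0.1603 0.092 ]
W [595.  299.3] 1912 [0.6195 0.3097 0.092 ]
W [324.1 312.4] 1594 [0.6306 0.1612 0.092 ]
```

View pics/w7.png

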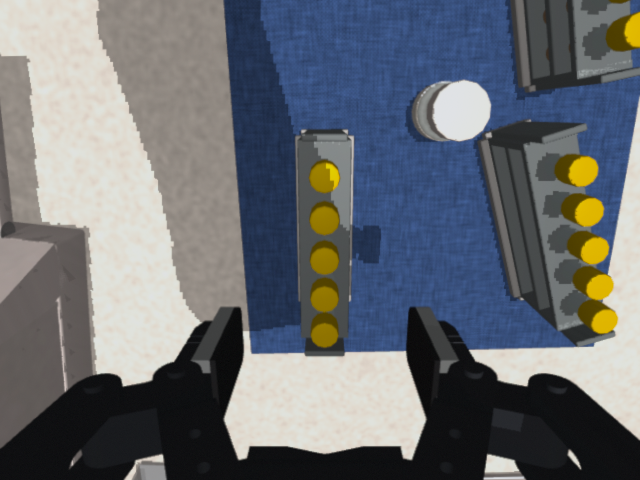

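```bash
python3 -m handwheel '[[0.08,-0.04,1,0,0,0],[0,0,1,0,0,0],[0,0,1,0,0,0],[0,0,1,0,0,0],[0,0,1,0,0,0],[0,0,0.1,0,0,0],[0,0,0,0,0,0]]';python3 -m handwheel '[[0,0,0,0,0,0],[0,0,0,0,0,0],[0,0,0,0,0,0],[0,0,0,0,0,0],[0,0,0,0,0,0]]' 1 50; python3 -m handwheel '[[0,0,-0.5,0,0,0],[0,0,-0.5,0,0,0],[0,0,-1,0,0,0],[0,0,-1,0,0,0],[0,0,-1,0,0,0],[0,0,-1,0,0,0],[0,0,-1,0,0,0],[0,0,0,0,0,0]]'
python3 - <<'E'
from h import *
f=bot.grab_frame("wrist");save(f,"w8")
for c,a in yellow(f): print("W",np.round(c,1),a)
E
```

```text
clock: 18.58
position: [0.6007, 0.1601, 0.0342]
tool_rot: [3.141, 0.001, -3.116]
force: [-0.2, -0.3, -0.1]
grip_width: 0.0598
clock: 19.2
position: [0.6005, 0.1603, 0.0341]
tool_rot: [3.141, 0.001, -3.116]
force: [-1.8, 0.5, 7.9]
grip_width: 0.0295
clock: 20.2
position: [0.6008, 0.1602, 0.1851]
tool_rot: [3.14, 0.003, -3.117]
force: [1.0, -1.1, -5.9]
grip_width: 0.0294
W [594.8   6.1] 499
W [600.7  41.8] 1136
W [552.8 166. ] 867
W [558.8 201.8] 833
W [324.  337.3] 12945
W [564.4 236.1] 800
W [571.8 284.4] 1542
```

View pics/w8.png

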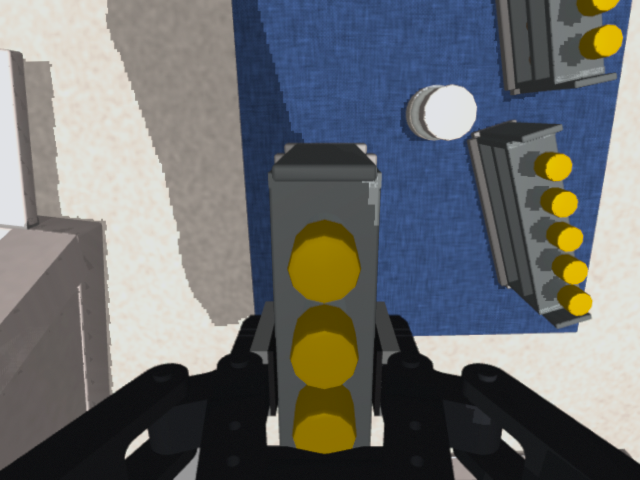

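```bash
python3 - <<'E'
from h import *
f=bot.grab_frame("wrist");s=st()
z=s["position"][2]
a=onz(f,(324,147),z+.047);b=onz(f,(325,176),z-.031+.008)
print(a,b,s["position"]-a)
T=bot.grab_frame("top");save(T,"t8",(315,85,435,245),5)
S=bot.grab_frame("scene");save(S,"s8",(240,255,420,440),4)
E
python3 -c "
import cv2
im=cv2.imread('pics/t8.png');print(im.shape);cv2.imwrite('pics/t8.png',cv2.resize(im,None,fx=.74,fy=.74,interpolation=cv2.INTER_AREA))
im=cv2.imread('pics/s8.png');print(im.shape);cv2.imwrite('pics/s8.png',im[:600])"
```

```text
t 20.3 p [0.5997 0.16   0.1827] rot [-3.142 -0.    -3.116] F [ 0.1 -0.2 -6.2] g 0.029
[0.5319211  0.15797076 0.22965505] [0.54803468 0.15870412 0.15965505] [ 0.06774349  0.00201761 -0.047     ]
(800, 600, 3)
(740, 720, 3)
```

View pics/t8.png

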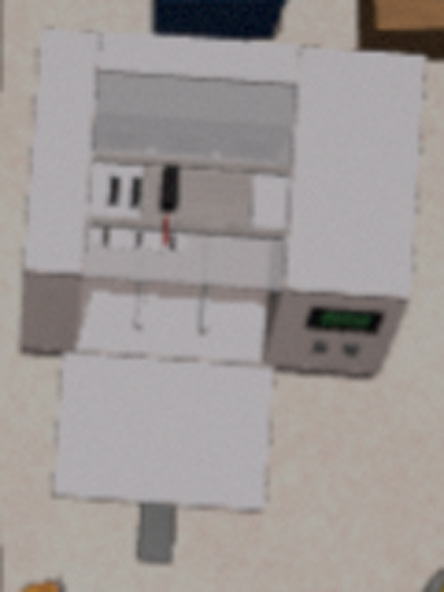

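View pics/s8.png

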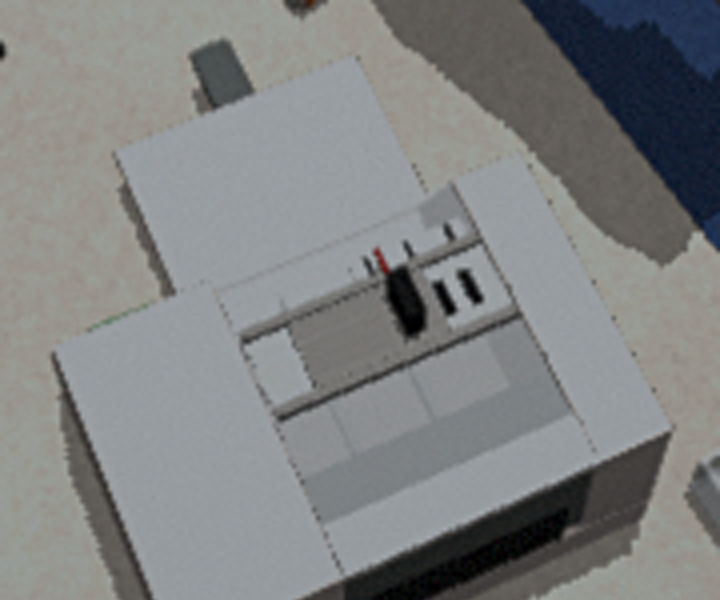

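Run:
```python
from fit import *
S=bot.grab_frame("scene");T=bot.grab_frame("top")
t=lambda x,y:(315+x/3.7,85+y/3.7); s=lambda x,y:(240+x/4,255+y/4)
obs=[(T,t(53,493),[-.117,.085,.045]),(T,t(265,510),[-.117,-.085,.045]),(T,t(64,355),[0,.085,.045]),(T,t(275,370),[0,-.085,.045]),(T,t(138,327),[.021,.026,.058]),(T,t(204,331),[.021,-.026,.058]),(T,t(22,270),[.0423,.12,.161]),(T,t(406,298),[.0423,-.17,.161]),
(S,s(115,153),[-.117,-.085,.045]),(S,s(357,57),[-.117,.085,.045]),(S,s(55,353),[.0423,-.17,.161]),(S,s(520,152),[.0423,.12,.161]),(S,s(208,283),[.0423,-.075,.161]),(S,s(450,185),[.0423,.075,.161])]
def r(p,o=obs): return np.concatenate([(proj(f,inc(p,X))[0]-np.array(u)) for f,u,X in o])
p0=np.load("inc.npy");print(np.round(r(p0[:3]).reshape(-1,2),1))
for o in (obs,obs[:8],obs[8:]):
    q=least_squares(r,p0[:3],loss="soft_l1",args=(o,));print(np.round(q.x,4));print(np.round(q.fun.reshape(-1,2),1).tolist())
```

```text
[[-0.8  1.2]
 [-0.6  0.7]
 [-1.  -0.8]
 [-0.7 -0.8]
 [-0.4  0.5]
 [-0.6  0.6]
 [-0.5 -0.2]
 [ 1.  -0.3]
 [-1.4 -2.6]
 [-1.7 -2.8]
 [-1.5 -3.7]
 [-0.7 -2.5]
 [-0.2 -2.8]
 [-0.7 -3.4]]
[ 0.601  -0.1355 -0.0903]
[[-0.4, -0.3], [-0.2, -0.8], [-0.5, -2.3], [-0.3, -2.3], [0.1, -1.0], [-0.1, -0.9], [0.0, -1.8], [1.4, -1.9], [-1.2, -1.1], [-1.3, -1.4], [-1.3, -1.8], [-0.2, -0.8], [0.1, -0.9], [-0.2, -1.7]]
[ 0.5969 -0.1355 -0.0894]
[[-0.3, 1.1], [-0.1, 0.6], [-0.5, -0.9], [-0.2, -0.9], [0.1, 0.4], [-0.1, 0.5], [0.1, -0.3], [1.5, -0.4]]
[ 0.6047 -0.1357 -0.0922]
[[-0.6, -0.0], [-0.6, -0.2], [-0.8, -0.5], [0.5, 0.6], [0.7, 0.4], [0.5, -0.3]]
```

```bash
python3 -m handwheel '[[0,0,-1,0,0,0.0184],[0.5,0,-0.6,0,0,0],[0,0,0,0,0,0]]'
python3 - <<'E'
from h import *
plan([.5728,-.0793,.125],np.pi-.09)
E
```

```text
clock: 20.88
position: [0.5869, 0.1616, 0.2238]
tool_rot: [3.141, 0.001, 3.054]
force: [-0.4, 0.0, -5.3]
grip_width: 0.0293
t 20.88 p [0.5869 0.1616 0.2238] rot [3.141e+00 1.000e-03 3.054e+00] F [-0.4  0.  -5.3] g 0.0293
shift units (current axes) [-0.276 -9.651  3.944]
turn frac [0.0001 0.0001 0.0004]  shift in new axes [-0.305 -9.647  3.951]
```

```bash
python3 -m handwheel '[[-0.3,-1,0,0,0,0],[0,-1,0,0,0,0],[0,-1,0,0,0,0],[0,-1,0,0,0,0],[0,-1,0,0,0,0],[0,-1,0,0,0,0],[0,-1,0,0,0,0],[0,-1,0,0,0,0]]';python3 -m handwheel '[[0,-1,0.5,0,0,0],[0,-0.65,1,0,0,0],[0,0,1,0,0,0],[0,0,1,0,0,0],[0,0,0.4,0,0,0],[0,0,0,0,0,0]]'
python3 - <<'E'
from h import *
plan([.5728,-.0793,.079],np.pi-.09)
f=bot.grab_frame("wrist");save(f,"w9")
f=bot.grab_frame("scene");save(f,"s9",(240,255,420,405),4)
E
```

```text
clock: 21.88
position: [0.5765, -0.0394, 0.2223]
tool_rot: [-3.141, -0.001, 3.053]
force: [-0.3, 0.5, -4.4]
grip_width: 0.0287
clock: 22.62
position: [0.5729, -0.0798, 0.1251]
tool_rot: [-3.141, -0.001, 3.052]
force: [0.3, -0.3, -5.0]
grip_width: 0.0292
t 22.62 p [ 0.5729 -0.0798  0.1251] rot [-3.141e+00 -1.000e-03  3.052e+00] F [ 0.3 -0.3 -5. ] g 0.0292
shift units (current axes) [0.005 0.02  1.845]
turn frac [-0.     -0.0002  0.0001]  shift in new axes [0.007 0.02  1.845]
```

View pics/w9.png

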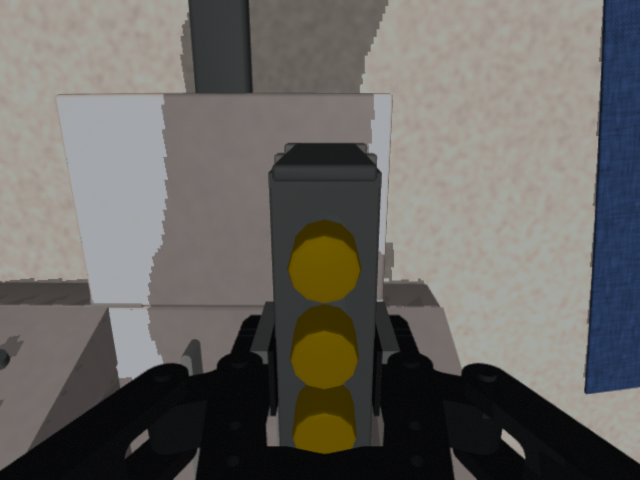

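View pics/s9.png

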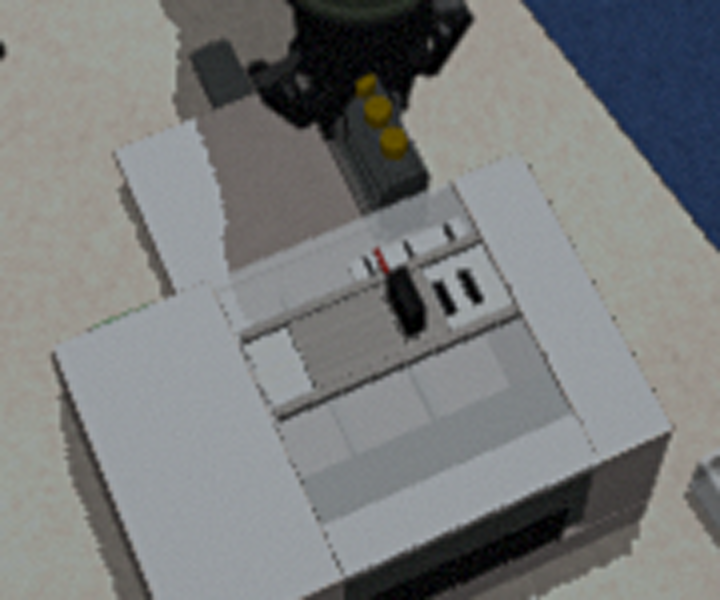

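Run:
```python
from fit import *
W=bot.grab_frame("wrist");s=st()
c,sn=np.cos(.09),np.sin(-.09)
for nm,u,X in [("nearR",(57.5,95),[-.117,-.085]),("nearL",(392,94),[-.117,.085]),("hingeR",(90,304),[0,-.085]),("hingeL",(384,305),[0,.085])]:
    P=onz(W,u,.045); print(nm,np.round(P,4),"implied origin",np.round(P[0]-(c*X[0]-sn*X[1]),4),np.round(P[1]-(sn*X[0]+c*X[1]),4))
p=np.array([.598,-.1338,-.09]); d=s["position"]-np.array([p[0],p[1],0]); print("tcp in inc",c*d[0]+sn*d[1],-sn*d[0]+c*d[1])
```

```text
t 22.77 p [ 0.5737 -0.0798  0.1264] rot [3.142e+00 1.000e-03 3.052e+00] F [-0.2  0.5 -4.9] g 0.0292
nearR [ 0.4764 -0.2067  0.045 ] implied origin 0.6006 -0.1325
nearL [ 0.492 -0.039  0.045] implied origin 0.6008 -0.1341
hingeR [ 0.591  -0.2189  0.045 ] implied origin 0.5986 -0.1342
hingeL [ 0.6067 -0.0487  0.045 ] implied origin 0.5991 -0.1333
tcp in inc -0.029004020083496937 0.05157347693616592
```

```bash
python3 -m handwheel '[[0,0.02,0.6,0,0,0],[0,0,0.6,0,0,0],[0,0,0.5,0,0,0],[0,0,0.2,0,0,0],[0,0,0.1,0,0,0],[0,0,0,0,0,0],[0,0,0,0,0,0]]'
```

```text
clock: 23.65
position: [0.5732, -0.0794, 0.0761]
tool_rot: [3.141, -0.0, 3.051]
force: [-5.8, 1.6, 5.9]
grip_width: 0.0291
```

```bash
python3 -m handwheel '[[0,0,-0.04,0,0,0],[0,0,0,0,0,0],[0,0,0,0,0,0],[0,0,0,0,0,0]]' 0
python3 - <<'E'
from h import *
st()
f=bot.grab_frame("wrist");save(f,"w10")
E
```

```text
clock: 24.15
position: [0.5734, -0.0793, 0.0766]
tool_rot: [-3.142, 0.0, 3.051]
force: [-0.5, -0.7, -0.1]
grip_width: 0.0426
t 24.15 p [ 0.5734 -0.0793  0.0766] rot [-3.142  0.     3.051] F [-0.5 -0.7 -0.1] g 0.0426
```

View pics/w10.png

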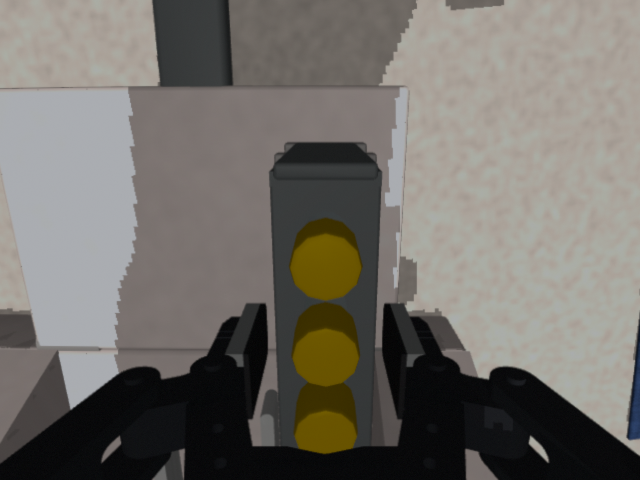

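```bash
python3 -m handwheel '[[0,0,-1,0,0,0],[0,0,-1,0,0,0],[0,0,-1,0,0,0],[0,0,-1,0,0,0],[1,0,0,0,0,0],[1,0,0,0,0,0],[1,0,0,0,0,0],[1,0,0,0,0,0]]'; python3 -m handwheel '[[0.4,0,0,0,0,0],[0,0,1,0,0,0],[0,0,1,0,0,0],[0,0,1,0,0,0],[0,0,0.1,0,0,0],[0,0,0,0,0,0]]' 1
python3 - <<'E'
from h import *
st();f=bot.grab_frame("wrist");save(f,"w11")
f=bot.grab_frame("scene");save(f,"s11",(240,255,420,405),4)
E
```

```text
clock: 25.2
position: [0.4729, -0.0702, 0.1766]
tool_rot: [3.142, 0.0, 3.051]
force: [-0.1, -0.1, -0.3]
grip_width: 0.0428
clock: 25.95
position: [0.4642, -0.0695, 0.0995]
tool_rot: [-3.142, 0.0, 3.051]
force: [0.6, 1.2, 0.3]
grip_width: -0.0001
t 25.95 p [ 0.4642 -0.0695  0.0995] rot [-3.142  0.     3.051] F [0.6 1.2 0.3] g -0.0001
```

View pics/w11.png

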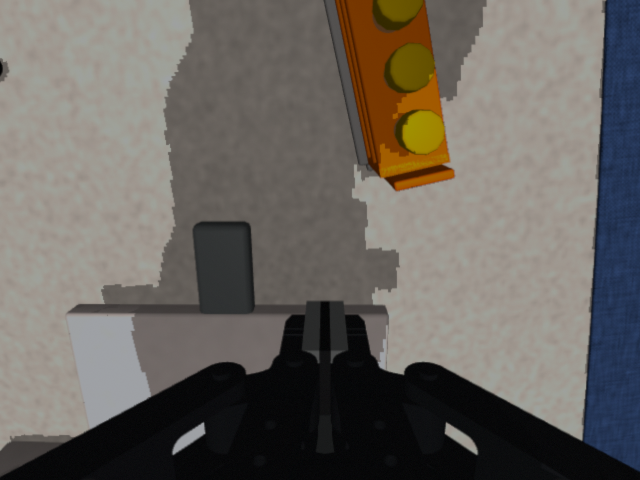

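View pics/s11.png

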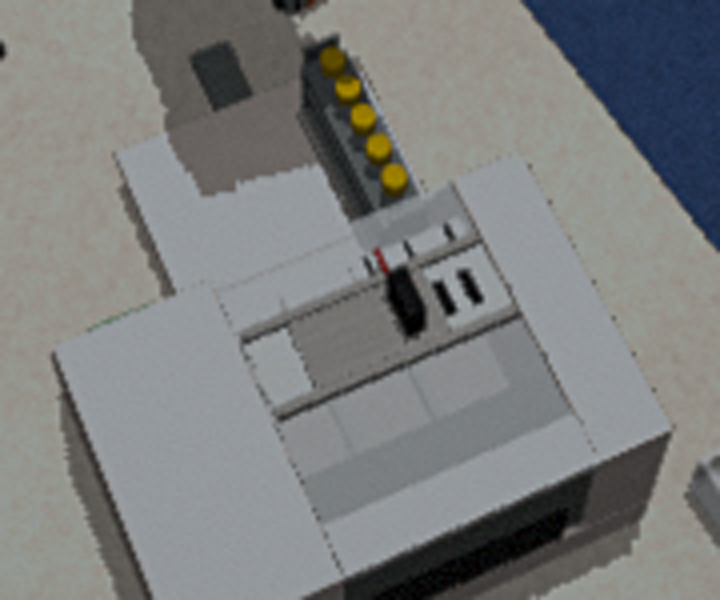

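Rack stands on the sill, its nose in the left lane; closed fingers are behind it. Push.

```bash
python3 -m handwheel '[[-0.5,0,0,0,0,0],[-0.5,0,0,0,0,0],[-0.5,0,0,0,0,0],[-0.5,0,0,0,0,0],[-0.5,0,0,0,0,0],[-0.5,0,0,0,0,0]]'; python3 -m handwheel '[[-0.5,0,0,0,0,0],[-0.5,0,0,0,0,0],[-0.5,0,0,0,0,0],[0,0,0,0,0,0]]'
```

```text
clock: 26.8
position: [0.5386, -0.0763, 0.0989]
tool_rot: [-3.142, -0.002, 3.051]
force: [-5.0, 0.3, 4.2]
grip_width: -0.0002
clock: 27.3
position: [0.5767, -0.0797, 0.0988]
tool_rot: [-3.141, 0.0, 3.051]
force: [0.4, -0.0, -0.6]
grip_width: -0.0002
```

```bash
python3 -m handwheel '[[-0.4,0,0,0,0,0],[-0.4,0,0,0,0,0],[-0.4,0,0,0,0,0],[-0.3,0,0,0,0,0],[0,0,0,0,0,0]]'; python3 -m handwheel '[[-0.1,0,0,0,0,0],[-0.1,0,0,0,0,0],[-0.1,0,0,0,0,0]]'
```

```text
clock: 27.92
position: [0.6139, -0.083, 0.0991]
tool_rot: [-3.141, 0.001, 3.051]
force: [-0.5, 0.1, -0.3]
grip_width: 0.0002
clock: 28.3
position: [0.6205, -0.0836, 0.0991]
tool_rot: [3.142, -0.0, 3.051]
force: [-4.4, 0.8, 3.9]
grip_width: 0.0
```

```bash
python3 -m handwheel '[[-0.1,0,0,0,0,0],[-0.1,0,0,0,0,0],[0,0,0,0,0,0]]'; python3 -m handwheel '[[-0.08,0,0,0,0,0],[0,0,0,0,0,0]]';python3 -m handwheel '[[-0.08,0,0,0,0,0],[0,0,0,0,0,0]]'
```

```text
clock: 28.68
position: [0.6259, -0.0841, 0.0991]
tool_rot: [-3.142, 0.0, 3.051]
force: [-1.0, 0.1, 1.4]
grip_width: -0.0001
clock: 28.92
position: [0.6277, -0.0843, 0.0991]
tool_rot: [-3.142, 0.0, 3.051]
force: [-3.2, -0.1, 3.1]
grip_width: 0.0002
clock: 29.18
position: [0.6283, -0.0843, 0.0988]
tool_rot: [3.141, -0.003, 3.051]
force: [-13.3, 0.9, 7.7]
grip_width: 0.0001
```

```bash
python3 -m handwheel '[[0.6,0,0,0,0,0],[1,0,0,0,0,0],[1,0,-1,0,0,0],[1,0,-1,0,0,0],[1,0,-1,0,0,0],[0,1,-1,0,0,0],[0,1,-1,0,0,0],[0,1,-1,0,0,0]]';  python3 -m handwheel '[[0,1,-1,0,0,0],[0,1,-1,0,0,0],[0,1,0,0,0,0],[0,1,0,0,0,0],[0,1,0,0,0,0],[0,1,0,0,0,0],[0,1,0,0,0,0],[0,0,0,0,0,0]]' -1
python3 - <<'E'
from h import *
st();f=bot.grab_frame("wrist");save(f,"w12")
for c,a in yellow(f): print("W",np.round(c,1),a,np.round(onz(f,c,.092),4))
f=bot.grab_frame("scene");save(f,"s12",(240,170,520,380),2.8)
for c,a in yellow(f,(390,170,490,300)): print("S",np.round(c,1),a,np.round(onz(f,c,.092),4))
E
```

```text
clock: 30.18
position: [0.5223, 0.0015, 0.2502]
tool_rot: [3.141, 0.001, 3.051]
force: [0.2, 0.1, -0.5]
grip_width: -0.0001
clock: 31.18
position: [0.5378, 0.177, 0.2989]
tool_rot: [3.141, 0.0, 3.054]
force: [0.0, -0.7, -0.1]
grip_width: 0.0852
t 31.18 p [0.5378 0.177  0.2989] rot [3.141 0.    3.054] F [ 0.  -0.7 -0.1] g 0.0852
W [30.7  3.2] 163 [ 0.3618 -0.0289  0.092 ]
W [447.8  15.3] 398 [0.3995 0.2815 0.092 ]
W [39.7 26.8] 488 [ 0.3785 -0.0263  0.092 ]
W [454.9  45.1] 380 [0.4206 0.2867 0.092 ]
W [50.8 56.4] 473 [ 0.4    -0.0231  0.092 ]
W [461.7  73.9] 367 [0.4417 0.2919 0.092 ]
W [468.3 101.7] 348 [0.4627 0.297  0.092 ]
W [474.5 128.7] 343 [0.4838 0.3021 0.092 ]
W [456.4 209.4] 315 [0.5488 0.2876 0.092 ]
W [464.6 231.8] 311 [0.5691 0.2947 0.092 ]
W [480.4 274.4] 933 [0.6097 0.3092 0.092 ]
W [ 36.4 373.6] 143 [ 0.6758 -0.116   0.092 ]
S [412. 185.] 21 [0.4027 0.2809 0.092 ]
S [418.  189.7] 22 [0.4247 0.286  0.092 ]
S [424.1 194.1] 22 [0.4455 0.2917 0.092 ]
S [430.  198.8] 21 [0.4668 0.2962 0.092 ]
S [436.  203.3] 22 [0.4873 0.3015 0.092 ]
S [446.4 223. ] 25 [0.5541 0.2873 0.092 ]
S [453.3 227.4] 27 [0.5744 0.2947 0.092 ]
S [460.4 232. ] 25 [0.5956 0.3021 0.092 ]
S [467.5 236.7] 26 [0.6165 0.3093 0.092 ]
S [474.4 241.2] 25 [0.6367 0.3161 0.092 ]
```

View pics/w12.png

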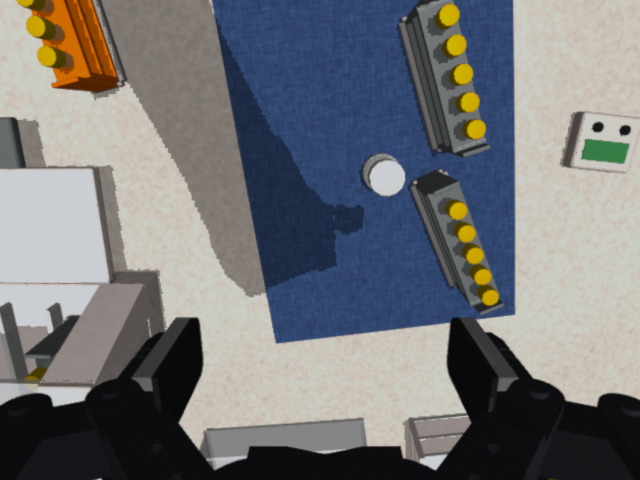

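View pics/s12.png

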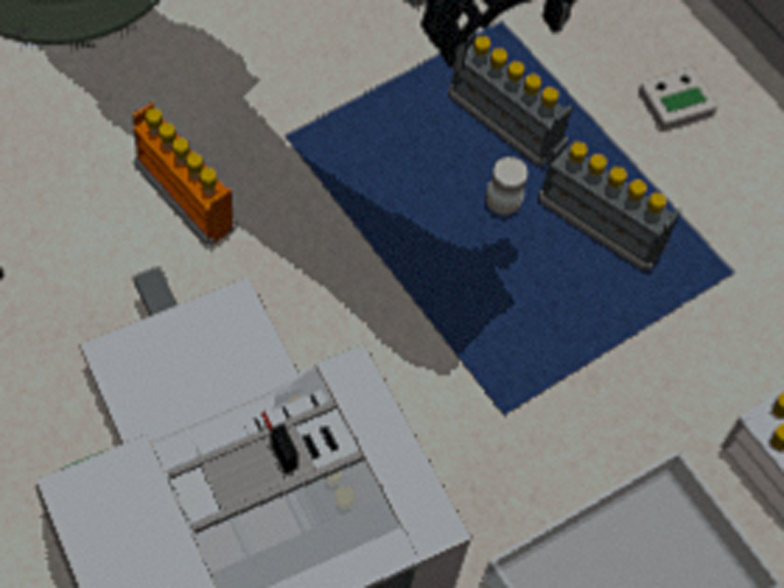

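Run:
```python
from h import *
plan([.589,.302,.14],np.pi+.34)
print(bot.observe()["qpos"])
```

```text
t 31.27 p [0.5379 0.1747 0.2991] rot [-3.142e+00  1.000e-03  3.051e+00] F [-0.2 -1.  -0.5] g 0.0853
shift units (current axes) [-1.574  5.257  6.364]
turn frac [-0.      0.0001 -0.0685]  shift in new axes [-3.627  4.119  6.364]
[-0.64432264  0.37167031  0.30607917  1.68928546 -0.1228113   1.09903542
  1.17835608]
```

```bash
python3 -m handwheel '[[-0.4,1,0,0,0,-0.0228],[-0.6,1,0,0,0,-0.0228],[-0.8,1,0,0,0,-0.0229],[-0.8,1,1,0,0,0],[-0.8,0.5,1,0,0,0],[0,0,1,0,0,0],[0,0,1,0,0,0],[0,0,0,0,0,0]]' -0.4
python3 - <<'E'
from h import *
plan([.589,.302,.14],np.pi+.34)
f=bot.grab_frame("wrist");save(f,"w13")
for c,a in yellow(f): print("W",np.round(c,1),a,np.round(onz(f,c,.092),4))
E
```

```text
clock: 32.28
position: [0.6031, 0.3005, 0.1977]
tool_rot: [-3.141, -0.003, -2.803]
force: [0.1, 0.4, 0.5]
grip_width: 0.0598
t 32.27 p [0.6031 0.3005 0.1977] rot [-3.141e+00 -3.000e-03 -2.803e+00] F [0.1 0.4 0.5] g 0.0598
shift units (current axes) [0.507 0.245 2.308]
turn frac [-0.0001 -0.0004 -0.0002]  shift in new axes [0.512 0.244 2.307]
W [406.6   9.5] 593 [0.467  0.2983 0.092 ]
W [401.8  48. ] 770 [0.4854 0.303  0.092 ]
W [336.7 153.6] 576 [0.5499 0.2889 0.092 ]
W [336.4 190.6] 580 [0.5701 0.2961 0.092 ]
W [336.3 225.7] 579 [0.5902 0.3032 0.092 ]
W [336.  259.1] 580 [0.6104 0.3103 0.092 ]
W [335.9 291.3] 580 [0.6306 0.3176 0.092 ]
```

```bash
python3 -m handwheel '[[0.46,0.27,1,0,0,0],[0,0,1,0,0,0],[0,0,1,0,0,0],[0,0,1,0,0,0],[0,0,1,0,0,0],[0,0,1,0,0,0],[0,0,0.55,0,0,0],[0,0,0,0,0,0]]';python3 -m handwheel '[[0,0,0,0,0,0],[0,0,0,0,0,0],[0,0,0,0,0,0],[0,0,0,0,0,0],[0,0,0,0,0,0]]' 1 50; python3 -m handwheel '[[0,0,-0.5,0,0,0],[0,0,-0.5,0,0,0],[0,0,-1,0,0,0],[0,0,-1,0,0,0],[0,0,-1,0,0,0],[0,0,-1,0,0,0],[0,0,-1,0,0,0],[0,0,-1,0,0,0]]'
python3 -m handwheel '[[0,0,-0.6,0,0,0.0228],[0,0,0,0,0,0.0228],[0,0,0,0,0,0.0229],[0,0,0,0,0,0]]'
python3 - <<'E'
from h import *
plan([.5695,-.1309,.125],np.pi-.09)
f=bot.grab_frame("wrist");save(f,"w14")
s=bot.observe();a=onz(f,(324,147),s["position"][2]+.047);print(s["position"]-a)
E
```

```text
clock: 33.33
position: [0.5906, 0.3042, 0.0355]
tool_rot: [-3.141, -0.0, -2.802]
force: [0.1, -1.4, 0.4]
grip_width: 0.0599
clock: 33.95
position: [0.591, 0.3045, 0.0366]
tool_rot: [3.141, 0.002, -2.802]
force: [-1.5, -1.1, 5.6]
grip_width: 0.0295
clock: 34.95
position: [0.5902, 0.3042, 0.2121]
tool_rot: [3.141, 0.0, -2.802]
force: [-0.9, 0.7, -3.8]
grip_width: 0.0292
clock: 35.45
position: [0.5902, 0.3045, 0.226]
tool_rot: [3.141, 0.0, 3.052]
force: [0.2, -0.4, -4.0]
grip_width: 0.029
t 35.45 p [0.5902 0.3045 0.226 ] rot [3.141 0.    3.052] F [ 0.2 -0.4 -4. ] g 0.029
shift units (current axes) [ -0.732 -17.42    4.038]
turn frac [0.     0.0001 0.0001]  shift in new axes [ -0.742 -17.419   4.04 ]
[ 0.06801321 -0.00570783 -0.047     ]
```

View pics/w14.png

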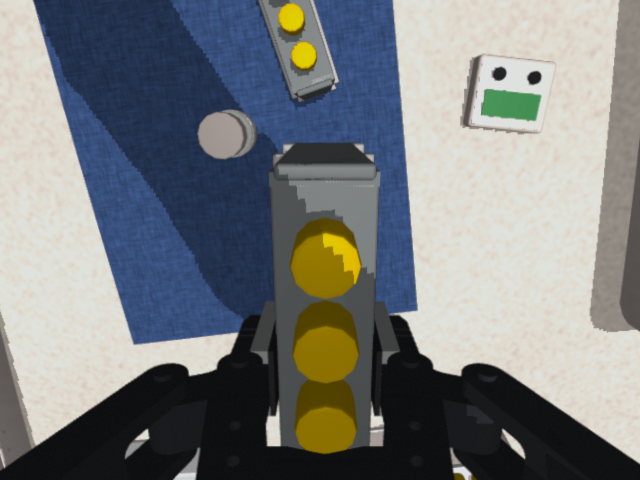

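```bash
python3 -m handwheel '[[0,-1,0,0,0,0],[0,-1,0,0,0,0],[0,-1,0,0,0,0],[0,-1,0,0,0,0],[0,-1,0,0,0,0],[0,-1,0,0,0,0],[0,-1,0,0,0,0],[0,-1,0,0,0,0]]';python3 -m handwheel '[[0,-1,0,0,0,0],[0,-1,0,0,0,0],[0,-1,0,0,0,0],[0,-1,0,0,0,0],[0,-1,0,0,0,0],[0,-1,0,0,0,0],[-0.4,-1,0,0,0,0],[-0.3,-1,0,0,0,0]]'; python3 -m handwheel '[[0,-1,1,0,0,0],[0,-0.4,1,0,0,0],[0,0,1,0,0,0],[0,0,1,0,0,0],[0,0,0,0,0,0],[0,0,0,0,0,0]]'
python3 - <<'E'
from h import *
plan([.5696,-.1308,.0785],np.pi-.09)
f=bot.grab_frame("wrist");save(f,"w15")
E
```

```text
clock: 36.5
position: [0.5721, 0.1035, 0.2254]
tool_rot: [3.142, 0.0, 3.051]
force: [0.2, -0.3, -3.5]
grip_width: 0.0295
clock: 37.5
position: [0.5715, -0.0972, 0.2254]
tool_rot: [3.142, 0.0, 3.051]
force: [0.0, 0.7, -4.4]
grip_width: 0.0297
clock: 38.25
position: [0.5688, -0.131, 0.1263]
tool_rot: [-3.141, 0.001, 3.051]
force: [0.2, 0.6, -3.8]
grip_width: 0.0293
t 38.25 p [ 0.5688 -0.131   0.1263] rot [-3.141e+00  1.000e-03  3.051e+00] F [ 0.2  0.6 -3.8] g 0.0293
shift units (current axes) [-0.03   0.011  1.912]
turn frac [-0.      0.0002 -0.0001]  shift in new axes [-0.032  0.011  1.912]
```

View pics/w15.png

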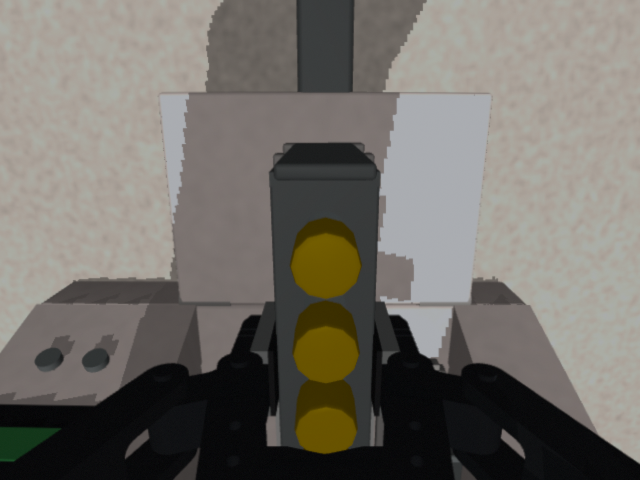

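```bash
python3 -m handwheel '[[0,0,0.6,0,0,0],[0,0,0.6,0,0,0],[0,0,0.5,0,0,0],[0,0,0.2,0,0,0],[0,0,0,0,0,0]]'; python3 -m handwheel '[[0,0,0,0,0,0],[0,0,0,0,0,0],[0,0,0,0,0,0],[0,0,-1,0,0,0],[0,0,-1,0,0,0],[0,0,-1,0,0,0],[0,0,-1,0,0,0],[0,0,0,0,0,0]]' 0; python3 -m handwheel '[[1,0,0,0,0,0],[1,0,0,0,0,0],[1,0,0,0,0,0],[1,0,0,0,0,0],[0.4,0,0,0,0,0],[0,0,0,0,0,0],[0,0,0,0,0,0]]' 1
python3 - <<'E'
from h import *
plan([.5696,-.1308,.1],np.pi-.09)
f=bot.grab_frame("wrist");save(f,"w16")
f=bot.grab_frame("scene");save(f,"s16",(240,255,420,405),4)
E
```

```text
clock: 38.92
position: [0.5679, -0.1307, 0.0782]
tool_rot: [3.141, -0.001, 3.051]
force: [-8.8, 0.7, 15.0]
grip_width: 0.0294
clock: 39.92
position: [0.5694, -0.1306, 0.1794]
tool_rot: [-3.142, 0.003, 3.051]
force: [0.6, 0.8, -0.2]
grip_width: 0.0433
clock: 40.8
position: [0.4598, -0.1205, 0.1777]
tool_rot: [-3.141, 0.0, 3.051]
force: [-0.3, -0.3, 0.4]
grip_width: 0.0002
t 40.8 p [ 0.4598 -0.1205  0.1777] rot [-3.141  0.     3.051] F [-0.3 -0.3  0.4] g 0.0002
shift units (current axes) [-4.41  -0.013  3.11 ]
turn frac [-0.      0.0001 -0.    ]  shift in new axes [-4.412 -0.014  3.108]
```

View pics/s16.png

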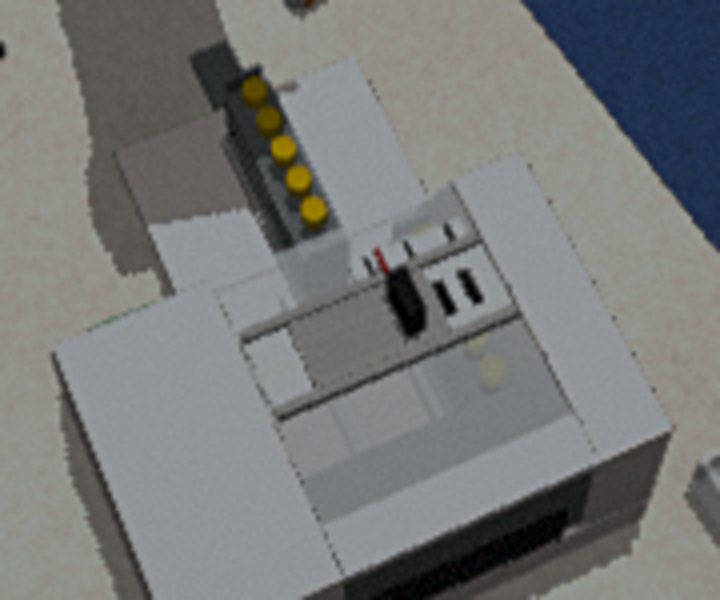

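```bash
python3 -m handwheel '[[0,0,1,0,0,0],[0,0,1,0,0,0],[0,0,1.0,0,0,0],[0,0,0.1,0,0,0],[-0.5,0,0,0,0,0],[-0.5,0,0,0,0,0],[-0.5,0,0,0,0,0],[-0.5,0,0,0,0,0]]'; python3 -m handwheel '[[-0.5,0,0,0,0,0],[-0.5,0,0,0,0,0],[-0.5,0,0,0,0,0],[-0.5,0,0,0,0,0],[-0.5,0,0,0,0,0]]'; python3 -m handwheel '[[-0.4,0,0,0,0,0],[-0.4,0,0,0,0,0],[-0.3,0,0,0,0,0],[-0.3,0,0,0,0,0],[-0.3,0,0,0,0,0]]'; python3 -m handwheel '[[-0.1,0,0,0,0,0],[0,0,0,0,0,0]]'
```

```text
clock: 41.9
position: [0.5094, -0.1251, 0.1005]
tool_rot: [3.141, -0.0, 3.051]
force: [-3.9, 0.4, 3.2]
grip_width: -0.0001
clock: 42.52
position: [0.5718, -0.1308, 0.1003]
tool_rot: [-3.142, -0.0, 3.051]
force: [-5.7, 1.1, 3.7]
grip_width: -0.0003
clock: 43.15
position: [0.6138, -0.1346, 0.1003]
tool_rot: [-3.142, 0.0, 3.051]
force: [-3.4, 0.3, 2.0]
grip_width: -0.0001
clock: 43.4
position: [0.6162, -0.1348, 0.1003]
tool_rot: [-3.141, 0.001, 3.051]
force: [0.5, -0.1, -0.0]
grip_width: -0.0001
```

```bash
python3 -m handwheel '[[-0.1,0,0,0,0,0],[0,0,0,0,0,0]]';python3 -m handwheel '[[-0.08,0,0,0,0,0],[0,0,0,0,0,0]]'
```

```text
clock: 43.65
position: [0.6184, -0.135, 0.1003]
tool_rot: [-3.142, 0.0, 3.051]
force: [-1.2, 0.6, -0.4]
grip_width: 0.0
clock: 43.9
position: [0.6205, -0.1352, 0.1003]
tool_rot: [-3.142, 0.0, 3.051]
force: [-1.1, -0.8, 0.8]
grip_width: 0.0
```

```bash
python3 -m handwheel '[[-0.1,0,0,0,0,0],[0,0,0,0,0,0]]';python3 -m handwheel '[[-0.08,0,0,0,0,0],[0,0,0,0,0,0]]';python3 -m handwheel '[[-0.06,0,0,0,0,0],[0,0,0,0,0,0]]'
```

```text
clock: 44.15
position: [0.6231, -0.1354, 0.1003]
tool_rot: [-3.142, 0.0, 3.051]
force: [-0.9, 1.1, 0.9]
grip_width: -0.0001
clock: 44.4
position: [0.6236, -0.1355, 0.1002]
tool_rot: [3.141, -0.003, 3.051]
force: [-11.4, 1.5, 7.8]
grip_width: -0.0001
clock: 44.65
position: [0.6237, -0.1355, 0.1001]
tool_rot: [3.141, -0.006, 3.051]
force: [-22.7, 3.9, 15.6]
grip_width: -0.0003
```

Home against the stop at (0.6236). Back off and go for the last rack.

```bash
python3 -m handwheel '[[0.6,0,0,0,0,0],[1,0,0,0,0,0],[1,0,-1,0,0,0],[1,0,-1,0,0,0],[1,0,-1,0,0,0],[0,1,-1,0,0,0],[0,1,-1,0,0,0],[0,1,-1,0,0,0]]';  python3 -m handwheel '[[0,1,-1,0,0,0],[0,1,-1,0,0,0],[0,1,0,0,0,0],[0,1,0,0,0,0],[0,1,0,0,0,0],[0,1,0,0,0,0],[0,1,0,0,0,0],[0,1,0,0,0,0]]' -0.4;  python3 -m handwheel '[[0.5,1,0,0,0,0],[0.5,1,0,0,0,0],[0.5,1,0,0,0,0],[0,0,0,0,0,0]]'
python3 - <<'E'
from h import *
st();f=bot.grab_frame("wrist");save(f,"w17")
for c,a in yellow(f): print("W",np.round(c,1),a,np.round(onz(f,c,.092),4))
f=bot.grab_frame("scene");save(f,"s17",(240,170,520,380),2.8)
E
```

```text
clock: 45.65
position: [0.5189, -0.0498, 0.2514]
tool_rot: [3.141, 0.001, 3.051]
force: [0.3, 0.7, 0.3]
grip_width: -0.0003
clock: 46.65
position: [0.5369, 0.1496, 0.3005]
tool_rot: [3.141, 0.001, 3.051]
force: [-0.2, -1.0, 0.1]
grip_width: 0.0593
clock: 47.15
position: [0.5055, 0.2288, 0.3004]
tool_rot: [3.141, 0.0, 3.054]
force: [0.0, -0.7, -0.3]
grip_width: 0.0598
t 47.15 p [0.5055 0.2288 0.3004] rot [3.141 0.    3.054] F [ 0.  -0.7 -0.3] g 0.0598
W [364.2  36. ] 384 [0.3759 0.2703 0.092 ]
W [372.8  64.7] 358 [0.3968 0.2755 0.092 ]
W [ 2.5 80.2] 91 [ 0.3804 -0.0157  0.092 ]
W [380.9  92.9] 341 [0.418  0.2807 0.092 ]
W [  7.5 106.1] 283 [ 0.3999 -0.0173  0.092 ]
W [388.6 119.9] 319 [0.4389 0.2858 0.092 ]
W [396.1 146.1] 318 [0.4598 0.291  0.092 ]
W [  0.7 401.9] 10 [ 0.674  -0.1122  0.092 ]
W [518.4 476.5] 57 [0.813  0.4085 0.092 ]
W [501.2 477.1] 57 [0.8118 0.3901 0.092 ]
```

View pics/w17.png

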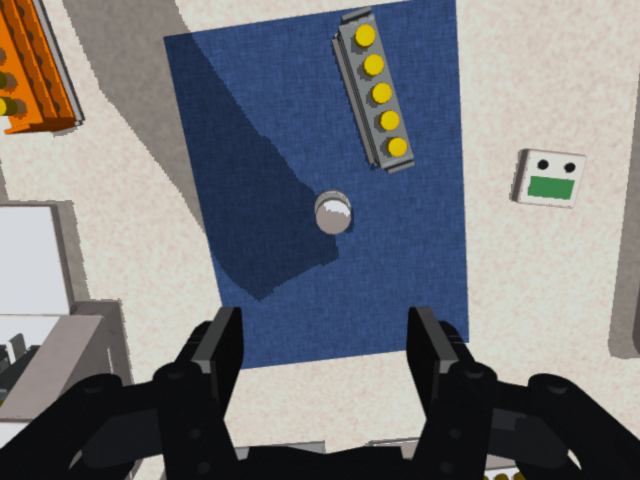

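View pics/s17.png

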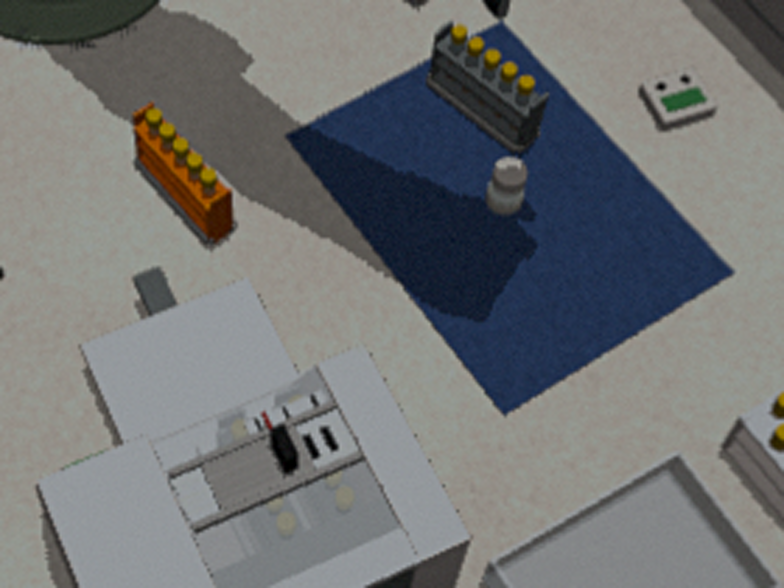

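Run:
```python
from h import *
plan([.418,.2807,.2],np.pi+.242)
```

```text
t 47.25 p [0.5063 0.2264 0.3004] rot [3.142e+00 1.000e-03 3.051e+00] F [ 0.1 -0.7 -0.1] g 0.0598
shift units (current axes) [3.717 1.844 4.015]
turn frac [-0.      0.0001 -0.0529]  shift in new axes [2.909 2.955 4.017]
```

```bash
python3 -m handwheel '[[0,0,0,0,0,-0.0264],[0,0,0,0,0,-0.0265],[0.9,1,1,0,0,0],[1,1,1,0,0,0],[1,1,1,0,0,0],[0,0,1,0,0,0],[0,0,0,0,0,0],[0,0,0,0,0,0]]'
python3 - <<'E'
from h import *
f=bot.grab_frame("wrist");save(f,"w18")
C=[]
for c,a in yellow(f): print("W",np.round(c,1),a,np.round(onz(f,c,.092),4))
plan([.418,.2807,.034],np.pi+.242)
E
```

```text
clock: 48.25
position: [0.4187, 0.2816, 0.2012]
tool_rot: [3.141, 0.001, -2.901]
force: [0.4, 1.0, 0.1]
grip_width: 0.0599
W [324.8 167. ] 555 [0.3744 0.2707 0.092 ]
W [324.8 202.7] 559 [0.3951 0.2759 0.092 ]
W [324.8 236.7] 558 [0.4158 0.281  0.092 ]
W [324.9 269.3] 562 [0.4366 0.2861 0.092 ]
W [324.9 300.4] 563 [0.4575 0.2912 0.092 ]
t 48.3 p [0.4186 0.2818 0.2013] rot [ 3.141e+00  1.000e-03 -2.901e+00] F [ 0.2 -0.3  0.5] g 0.0599
shift units (current axes) [ 0.045 -0.04   6.692]
turn frac [ 0.0001  0.0002 -0.0002]  shift in new axes [ 0.036 -0.037  6.692]
```

View pics/w18.png

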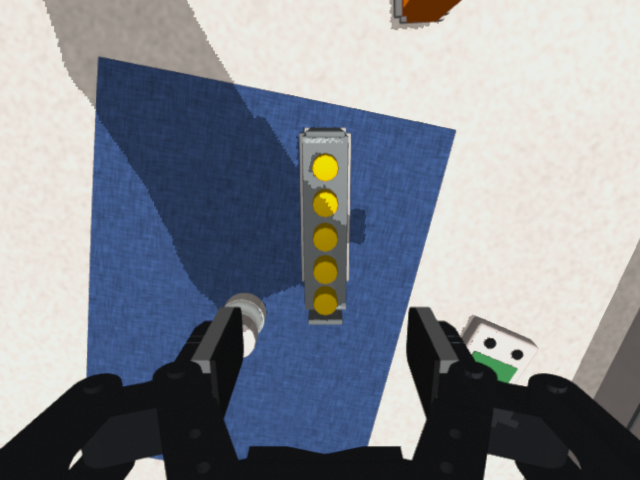

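Run:
```python
from h import *
f=bot.grab_frame("wrist");s=st();R0=Ro.from_euler("xyz",s["tool_rot"])
for u in [(243,300),(243,350),(230,325),(262,316)]:
  P=onz(f,u,.05);print(u,P,R0.inv().apply(P-s["position"]))
S=bot.grab_frame("scene");save(S,"s18",(360,170,500,280),5)
for r in bot.trace(S,"jar")[:1]:
  ys,xs=np.nonzero(r["region"]);print(xs.min(),xs.max(),ys.min(),ys.max(),np.round(r["point"],1));
  P=onz(S,r["point"],.028);print(P,R0.inv().apply(P-s["position"]))
```

```text
t 48.35 p [0.4185 0.2819 0.2013] rot [ 3.141e+00  1.000e-03 -2.901e+00] F [ 0.2 -0.2  0.8] g 0.0597
(243, 300) [0.4907788  0.23579541 0.05      ] [-0.05894205 -0.06209621  0.1513243 ]
(243, 350) [0.53318687 0.24357621 0.05      ] [-0.1019819  -0.06465601  0.15138408]
(230, 325) [0.51396676 0.22984242 0.05      ] [-0.0800406  -0.07340859  0.15134825]
(262, 316) [0.50047775 0.25238265 0.05      ] [-0.0723177  -0.04830137  0.15135065]
413 427 226 246 [421.6 238.7]
[0.53254027 0.23275259 0.028     ] [-0.09874086 -0.07502465  0.17337398]
```

```bash
python3 -m handwheel '[[0.1,-0.04,1,0,0,0],[0,0,1,0,0,0],[0,0,1,0,0,0],[0,0,1,0,0,0],[0,0,1,0,0,0],[0,0,1,0,0,0],[0,0,0.7,0,0,0],[0,0,0,0,0,0]]';python3 -m handwheel '[[0,0,0,0,0,0],[0,0,0,0,0,0],[0,0,0,0,0,0],[0,0,0,0,0,0],[0,0,0,0,0,0]]' 1 50; python3 -m handwheel '[[0,0,-0.5,0,0,0],[0,0,-0.5,0,0,0],[0,0,-1,0,0,0],[0,0,-1,0,0,0],[0,0,-1,0,0,0],[0,0,-1,0,0,0],[0,0,-1,0,0,0],[0,0,-1,0,0,0]]'
python3 -m handwheel '[[0,0,-0.6,0,0,0.0264],[0,0,0,0,0,0.0265],[0,0,0,0,0,0],[0,0,0,0,0,0]]'
python3 - <<'E'
from fit import *
t=inc([.5995,-.1335,-.09],[-.03,-.052,.125])[0];print(t)
plan(t,np.pi-.09)
f=bot.grab_frame("wrist");save(f,"w19")
E
```

```text
clock: 49.45
position: [0.4153, 0.2802, 0.0323]
tool_rot: [-3.141, -0.001, -2.9]
force: [0.5, 0.9, 0.9]
grip_width: 0.0598
clock: 50.08
position: [0.4159, 0.2809, 0.0338]
tool_rot: [3.141, 0.001, -2.9]
force: [-1.5, 0.3, 4.1]
grip_width: 0.0291
clock: 51.08
position: [0.4152, 0.2802, 0.2096]
tool_rot: [3.141, 0.0, -2.9]
force: [0.0, -0.5, -5.9]
grip_width: 0.0292
clock: 51.58
position: [0.4152, 0.2805, 0.223]
tool_rot: [-3.142, -0.0, 3.055]
force: [0.0, -0.5, -4.9]
grip_width: 0.0292
[ 0.56494773 -0.18259319  0.125     ]
t 51.58 p [0.4152 0.2805 0.223 ] rot [-3.142 -0.     3.055] F [ 0.  -0.5 -4.9] g 0.0292
shift units (current axes) [ -7.565 -17.936   3.92 ]
turn frac [-0.     -0.      0.0006]  shift in new axes [ -7.63  -17.909   3.92 ]
```

View pics/w19.png

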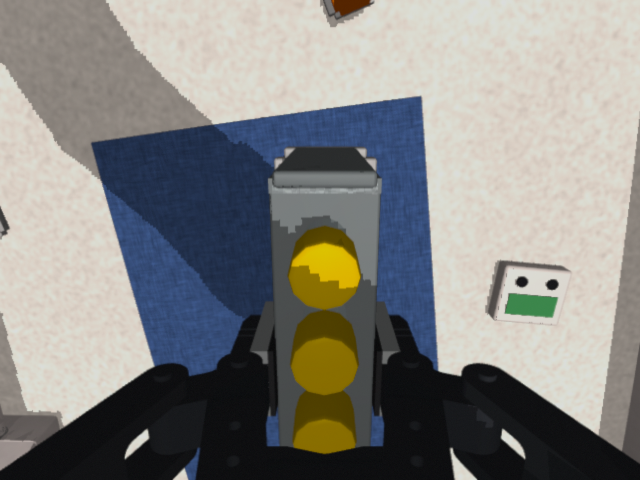

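```bash
python3 -m handwheel '[[-0.4,-1,0,0,0,0.0006],[-0.4,-1,0,0,0,0],[-0.4,-1,0,0,0,0],[-0.4,-1,0,0,0,0],[-0.4,-1,0,0,0,0],[-0.4,-1,0,0,0,0],[-0.4,-1,0,0,0,0],[-0.4,-1,0,0,0,0]]';python3 -m handwheel '[[-0.4,-1,0,0,0,0],[-0.4,-1,0,0,0,0],[-0.4,-1,0,0,0,0],[-0.4,-1,0,0,0,0],[-0.4,-1,0,0,0,0],[-0.4,-1,0,0,0,0],[-0.4,-1,0,0,0,0],[-0.4,-1,0,0,0,0]]'; python3 -m handwheel '[[-0.4,-1,0,0,0,0],[-0.4,-0.9,0,0,0,0],[0,0,0,0,0,0]]';python3 - <<'E'
from h import *
plan([.565,-.1825,.125],np.pi-.09)
E
```

```text
clock: 52.62
position: [0.4765, 0.0729, 0.2228]
tool_rot: [-3.142, -0.0, 3.05]
force: [0.5, -0.5, -4.4]
grip_width: 0.0292
clock: 53.62
position: [0.5372, -0.1336, 0.2227]
tool_rot: [3.141, -0.001, 3.05]
force: [-0.0, 0.7, -5.4]
grip_width: 0.0293
clock: 54.0
position: [0.5524, -0.1838, 0.2225]
tool_rot: [-3.141, -0.0, 3.047]
force: [-0.6, -0.0, -5.3]
grip_width: 0.0296
t 54.0 p [ 0.5524 -0.1838  0.2225] rot [-3.141 -0.     3.047] F [-0.6 -0.  -5.3] g 0.0296
shift units (current axes) [-0.497  0.104  3.9  ]
turn frac [-0.0001 -0.0001 -0.0007]  shift in new axes [-0.496  0.099  3.901]
```

```bash
python3 -m handwheel '[[-0.5,0.1,0,0,0,-0.0007],[0,0,1,0,0,0],[0,0,1,0,0,0],[0,0,1,0,0,0],[0,0,0.9,0,0,0],[0,0,0,0,0,0],[0,0,0,0,0,0]]';python3 - <<'E'
from h import *
plan([.565,-.1825,.0765],np.pi-.09)
f=bot.grab_frame("wrist");save(f,"w20")
for nm,u,X in []: pass
E
```

```text
clock: 54.88
position: [0.5661, -0.1802, 0.1261]
tool_rot: [3.142, 0.001, 3.053]
force: [-0.4, -0.1, -5.1]
grip_width: 0.0292
t 54.88 p [ 0.5661 -0.1802  0.1261] rot [3.142e+00 1.000e-03 3.053e+00] F [-0.4 -0.1 -5.1] g 0.0292
shift units (current axes) [ 0.036 -0.094  1.984]
turn frac [0.     0.0001 0.0002]  shift in new axes [ 0.034 -0.094  1.984]
```

View pics/w20.png

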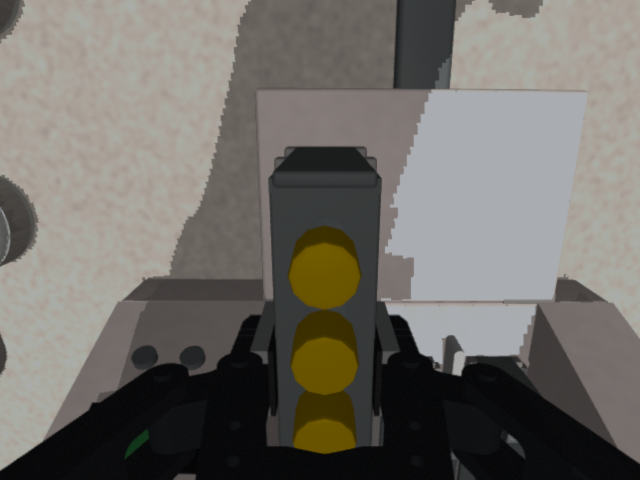

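```bash
python3 -m handwheel '[[0.03,-0.09,0,0,0,0],[0,0,0.6,0,0,0],[0,0,0.6,0,0,0],[0,0,0.5,0,0,0],[0,0,0.25,0,0,0],[0,0,0,0,0,0]]'; python3 -m handwheel '[[0,0,0,0,0,0],[0,0,0,0,0,0],[0,0,0,0,0,0],[0,0,-1,0,0,0],[0,0,-1,0,0,0],[0,0,-1,0,0,0],[0,0,-1,0,0,0],[0,0,0,0,0,0]]' 0; python3 -m handwheel '[[1,0,0,0,0,0],[1,0,0,0,0,0],[1,0,0,0,0,0],[1,0,0,0,0,0],[0.5,0,0,0,0,0],[0,0,0,0,0,0],[0,0,0,0,0,0]]' 1
python3 - <<'E'
from h import *
plan([.565,-.1825,.1],np.pi-.09)
f=bot.grab_frame("scene");save(f,"s21",(240,255,420,405),4)
E
```

```text
clock: 55.68
position: [0.5644, -0.1829, 0.0763]
tool_rot: [-3.142, -0.0, 3.052]
force: [0.0, 0.5, -4.2]
grip_width: 0.0292
clock: 56.68
position: [0.5653, -0.183, 0.1783]
tool_rot: [-3.141, 0.003, 3.052]
force: [0.0, -0.8, -0.9]
grip_width: 0.0427
clock: 57.55
position: [0.4532, -0.1727, 0.1765]
tool_rot: [-3.141, 0.0, 3.052]
force: [0.3, -0.2, 1.1]
grip_width: 0.0001
t 57.55 p [ 0.4532 -0.1727  0.1765] rot [-3.141  0.     3.052] F [ 0.3 -0.2  1.1] g 0.0001
shift units (current axes) [-4.487  0.009  3.062]
turn frac [-0.      0.0001  0.0001]  shift in new axes [-4.489  0.011  3.06 ]
```

View pics/s21.png

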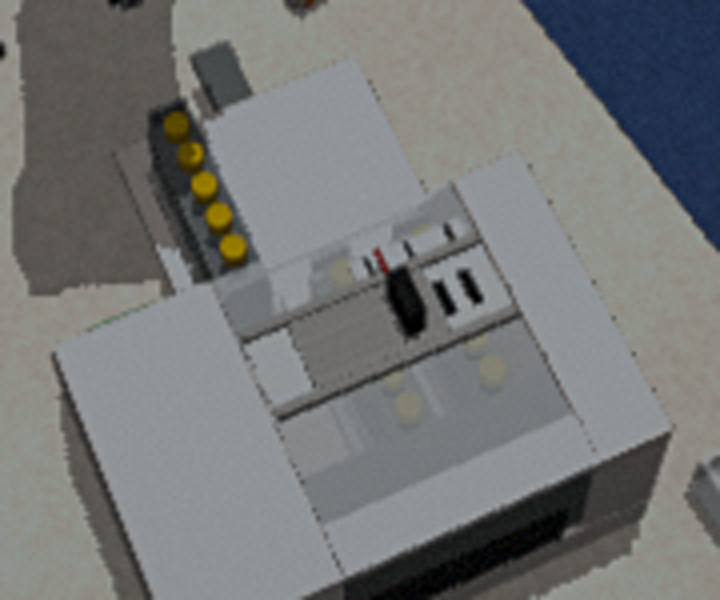

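```bash
python3 -m handwheel '[[0,0,1,0,0,0],[0,0,1,0,0,0],[0,0,1.0,0,0,0],[0,0,0.06,0,0,0],[-0.5,0,0,0,0,0],[-0.5,0,0,0,0,0],[-0.5,0,0,0,0,0],[-0.5,0,0,0,0,0]]'; python3 -m handwheel '[[-0.5,0,0,0,0,0],[-0.5,0,0,0,0,0],[-0.5,0,0,0,0,0],[-0.5,0,0,0,0,0],[-0.5,0,0,0,0,0]]'; python3 -m handwheel '[[-0.4,0,0,0,0,0],[-0.4,0,0,0,0,0],[-0.3,0,0,0,0,0],[-0.3,0,0,0,0,0],[-0.3,0,0,0,0,0]]'; python3 -m handwheel '[[-0.1,0,0,0,0,0],[-0.1,0,0,0,0,0],[0,0,0,0,0,0]]'
```

```text
clock: 58.6
position: [0.5026, -0.1771, 0.1003]
tool_rot: [3.141, -0.001, 3.052]
force: [-5.6, 0.3, 3.8]
grip_width: -0.0003
clock: 59.22
position: [0.5646, -0.1828, 0.1001]
tool_rot: [3.142, -0.001, 3.052]
force: [-5.3, 0.5, 5.2]
grip_width: 0.0001
clock: 59.85
position: [0.6069, -0.1866, 0.1001]
tool_rot: [3.142, -0.001, 3.052]
force: [-5.7, 1.1, 3.4]
grip_width: -0.0004
clock: 60.22
position: [0.6119, -0.1871, 0.1]
tool_rot: [-3.141, 0.0, 3.052]
force: [-0.4, -0.6, -0.4]
grip_width: -0.0001
```

```bash
python3 -m handwheel '[[-0.1,0,0,0,0,0],[-0.1,0,0,0,0,0],[0,0,0,0,0,0]]';python3 -m handwheel '[[-0.08,0,0,0,0,0],[0,0,0,0,0,0]]';python3 -m handwheel '[[-0.08,0,0,0,0,0],[0,0,0,0,0,0]]'
```

```text
clock: 60.6
position: [0.6171, -0.1874, 0.1001]
tool_rot: [-3.142, 0.001, 3.052]
force: [-0.4, 1.1, -0.2]
grip_width: 0.0001
clock: 60.85
position: [0.6188, -0.1877, 0.1]
tool_rot: [-3.142, 0.0, 3.052]
force: [-2.4, -0.1, 0.6]
grip_width: 0.0001
clock: 61.1
position: [0.6188, -0.1877, 0.1]
tool_rot: [3.141, -0.004, 3.051]
force: [-17.8, 3.2, 10.4]
grip_width: -0.0
```

```bash
python3 -m handwheel '[[0.6,0,0,0,0,0],[1,0,0,0,0,0],[1,0,-1,0,0,0],[1,0,-1,0,0,0],[1,0.5,-1,0,0,0],[1,0.5,-1,0,0,0],[0.6,0.5,-1,0,0,0],[0,0.5,-1,0,0,0]]' 0
python3 -m handwheel '[[0,0,-1,0,0,0],[0,0,-1,0,0,0],[0,0,0,0,0,0],[0,0,0,0,0,0]]'
python3 - <<'E'
from h import *
st();f=bot.grab_frame("wrist");save(f,"w22")
f=bot.grab_frame("scene");save(f,"s22",(240,255,420,405),4)
for r in bot.trace(f,"rack_a"): print(r["score"],r["point"])
f=bot.grab_frame("top");save(f,"t22",(310,85,440,245),4)
E
```

```text
clock: 62.1
position: [0.4704, -0.1238, 0.2513]
tool_rot: [3.141, 0.001, 3.051]
force: [0.6, 0.7, -0.2]
grip_width: 0.0426
clock: 62.6
position: [0.4708, -0.1241, 0.2997]
tool_rot: [3.142, 0.0, 3.052]
force: [-0.9, -0.1, -0.8]
grip_width: 0.0427
t 62.6 p [ 0.4708 -0.1241  0.2997] rot [3.142 0.    3.052] F [-0.9 -0.1 -0.8] g 0.0427
0.92 [307.3, 233.6]
0.61 [377.1, 148.8]
0.22 [322.3, 351.7]
```

View pics/w22.png

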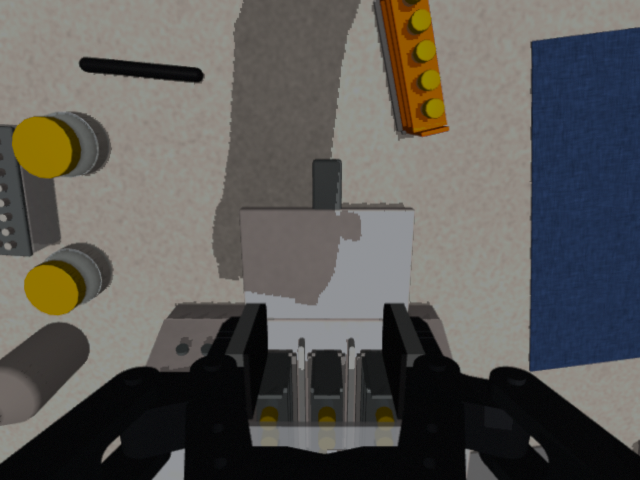

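View pics/s22.png

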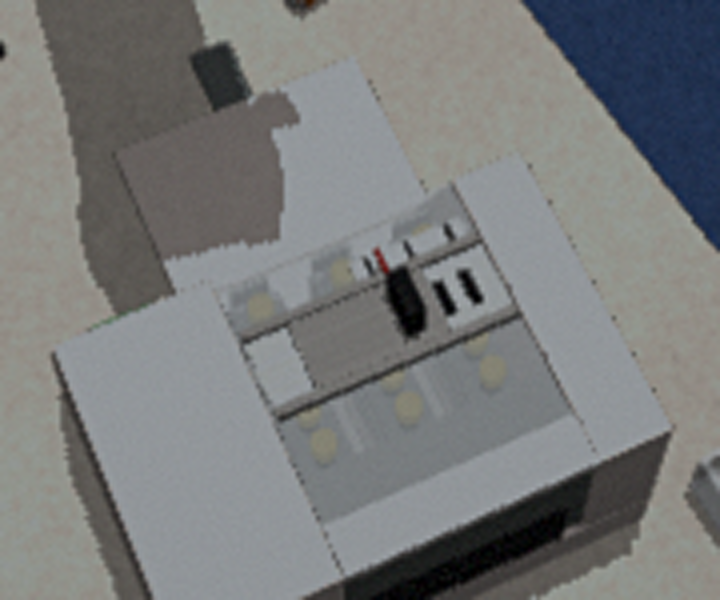

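View pics/t22.png

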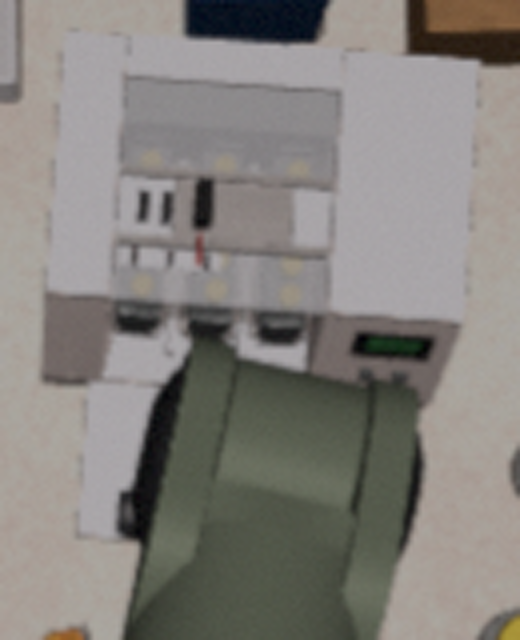

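Run:
```python
from h import *
plan([.4531,-.1203,.019],np.pi-.09)
```

```text
t 62.8 p [ 0.4706 -0.1241  0.2995] rot [-3.141e+00 -1.000e-03  3.052e+00] F [ 0.2 -0.  -0.7] g 0.0429
shift units (current axes) [ 0.701  0.09  11.221]
turn frac [-0.     -0.0001  0.    ]  shift in new axes [ 0.711  0.089 11.22 ]
```

```bash
python3 -m handwheel '[[0.7,0.09,1,0,0,0],[0,0,1,0,0,0],[0,0,1,0,0,0],[0,0,1,0,0,0],[0,0,1,0,0,0],[0,0,1,0,0,0],[0,0,1,0,0,0],[0,0,1,0,0,0]]' -0.3; python3 -m handwheel '[[0,0,1,0,0,0],[0,0,1,0,0,0],[0,0,0.8,0,0,0],[0,0,0.4,0,0,0],[0,0,0,0,0,0]]'; python3 -m handwheel '[[0,0,0,0,0,0],[0,0,0,0,0,0],[0,0,0,0,0,0],[0,0,0,0,0,0],[0,0,0,0,0,0]]' 1 30
python3 - <<'E'
import numpy as np
th=np.linspace(-1.61,.309,18);r=.147
x=-np.diff(np.sin(th))*r/.025; z=-np.diff(np.cos(th))*r/.025
for a,b in zip(x,z): print(f"[{a:.2f},0,{b:.2f},0,0,0],",end="")
E
```

```text
clock: 63.8
position: [0.4534, -0.1204, 0.0989]
tool_rot: [-3.141, -0.0, 3.052]
force: [0.1, -0.1, -0.2]
grip_width: 0.0556
clock: 64.42
position: [0.4532, -0.1204, 0.0197]
tool_rot: [-3.142, -0.001, 3.052]
force: [-1.2, -0.2, -0.4]
grip_width: 0.0554
clock: 65.05
position: [0.4539, -0.1205, 0.0208]
tool_rot: [-3.141, 0.001, 3.052]
force: [-1.1, -0.9, 6.2]
grip_width: 0.0275
[-0.01,0,-0.66,0,0,0],[-0.09,0,-0.66,0,0,0],[-0.16,0,-0.64,0,0,0],[-0.23,0,-0.62,0,0,0],[-0.30,0,-0.59,0,0,0],[-0.36,0,-0.55,0,0,0],[-0.42,0,-0.51,0,0,0],[-0.48,0,-0.46,0,0,0],[-0.53,0,-0.40,0,0,0],[-0.57,0,-0.34,0,0,0],[-0.60,0,-0.27,0,0,0],[-0.63,0,-0.20,0,0,0],[-0.65,0,-0.13,0,0,0],[-0.66,0,-0.06,0,0,0],[-0.66,0,0.02,0,0,0],[-0.66,0,0.09,0,0,0],[-0.64,0,0.17,0,0,0],
```

```bash
python3 -m handwheel '[[-0.01,0,-0.66,0,0,0],[-0.09,0,-0.66,0,0,0],[-0.16,0,-0.64,0,0,0],[-0.23,0,-0.62,0,0,0],[-0.3,0,-0.59,0,0,0],[-0.36,0,-0.55,0,0,0],[0,0,0,0,0,0]]'; python3 -m handwheel '[[-0.42,0,-0.51,0,0,0],[-0.48,0,-0.46,0,0,0],[-0.53,0,-0.4,0,0,0],[-0.57,0,-0.34,0,0,0],[-0.6,0,-0.27,0,0,0],[-0.63,0,-0.2,0,0,0],[0,0,0,0,0,0]]'
```

```text
clock: 65.92
position: [0.4823, -0.123, 0.114]
tool_rot: [-3.142, 0.001, 3.052]
force: [-3.5, -1.5, 4.8]
grip_width: 0.0272
clock: 66.8
position: [0.563, -0.1305, 0.1679]
tool_rot: [-3.141, 0.001, 3.052]
force: [-0.7, -1.9, 4.5]
grip_width: 0.0273
```

```bash
python3 -m handwheel '[[-0.65,0,-0.13,0,0,0],[-0.66,0,-0.06,0,0,0],[-0.66,0,0.02,0,0,0],[-0.66,0,0.09,0,0,0],[-0.64,0,0.17,0,0,0],[0,0,0,0,0,0]]'; python3 -m handwheel '[[-0.1,0,0.03,0,0,0],[0,0,0,0,0,0]]'
```

```text
clock: 67.55
position: [0.6446, -0.138, 0.1653]
tool_rot: [-3.141, 0.001, 3.052]
force: [1.7, -3.7, 1.9]
grip_width: 0.0271
clock: 67.8
position: [0.6462, -0.1381, 0.1649]
tool_rot: [-3.141, 0.001, 3.051]
force: [0.3, -4.6, 4.8]
grip_width: 0.0274
```

```bash
python3 -m handwheel '[[-0.15,0,0.05,0,0,0],[0,0,0,0,0,0]]'; python3 -m handwheel '[[-0.15,0,0.05,0,0,0],[0,0,0,0,0,0]]'
```

```text
clock: 68.05
position: [0.6502, -0.1384, 0.1636]
tool_rot: [-3.141, 0.001, 3.051]
force: [-0.2, -4.4, 2.3]
grip_width: 0.0272
clock: 68.3
position: [0.654, -0.1388, 0.1622]
tool_rot: [-3.141, 0.0, 3.052]
force: [0.7, -4.6, 3.9]
grip_width: 0.0274
```

Run:
```python
from h import *
st();f=bot.grab_frame("wrist");save(f,"w23")
f=bot.grab_frame("scene");save(f,"s23",(240,255,420,405),4)
```

```text
t 68.3 p [ 0.654  -0.1388  0.1622] rot [-3.141  0.     3.052] F [ 0.7 -4.6  3.9] g 0.0274
```

View pics/w23.png

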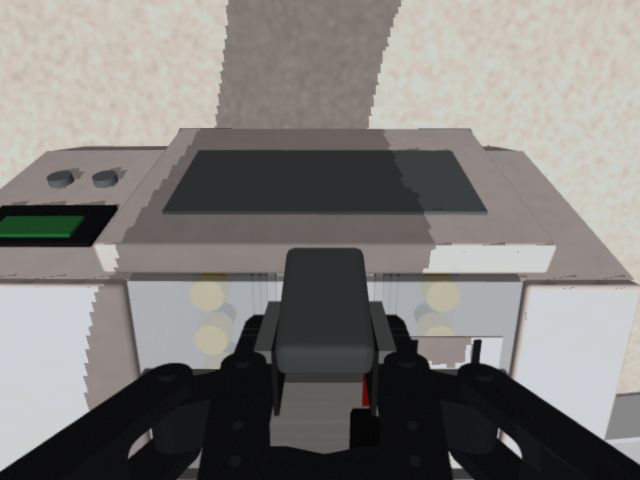

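View pics/s23.png

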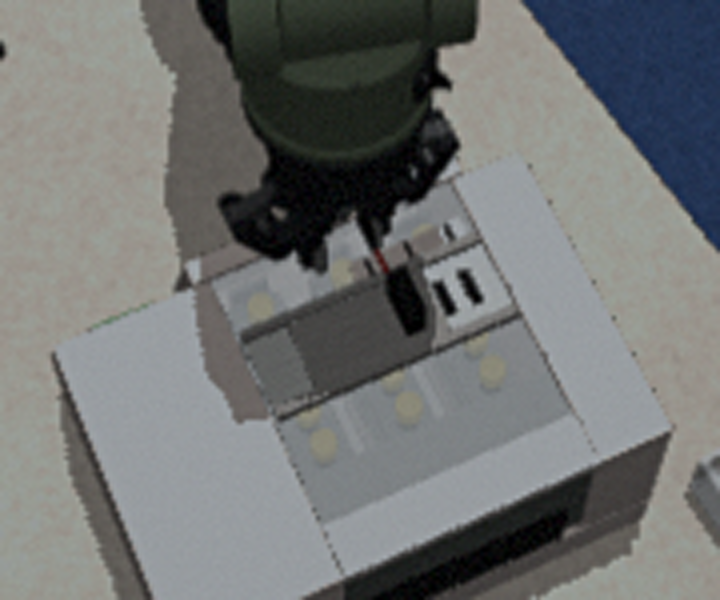

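```bash
python3 - <<'E'
from fit import *
W=bot.grab_frame("wrist")
p=[.5995,-.1335,-.09]
print("cheek corners",proj(W,inc(p,[.0423,.075,.161])),proj(W,inc(p,[.0423,-.075,.161])), "seen (521,283),(127,285)")
for a in (0,.05,.1,.15):
    ph=.35-a
    print(a,[np.round(proj(W,inc(p,door(ph,.117,v,y)))[0],0).tolist() for v in(.014,0) for y in (-.085,.085)], [np.round(proj(W,inc(p,door(ph,.164,v,y)))[0],0).tolist() for v in(.013,.001) for y in (-.014,.014)])
E
python3 -c "
import cv2
im=cv2.imread('pics/w23.png')[220:400,80:570];cv2.imwrite('pics/w23c.png',cv2.resize(im,None,fx=1.6,fy=1.6,interpolation=cv2.INTER_CUBIC))"
```

```text
cheek corners [[529.80651682 292.79909125]] [[122.91246896 292.86674206]] seen (521,283),(127,285)
0 [[91.0, 252.0], [561.0, 252.0], [104.0, 281.0], [549.0, 281.0]] [[275.0, 362.0], [378.0, 362.0], [278.0, 388.0], [375.0, 388.0]]
0.05 [[87.0, 238.0], [566.0, 238.0], [99.0, 269.0], [554.0, 269.0]] [[273.0, 340.0], [381.0, 340.0], [276.0, 370.0], [377.0, 370.0]]
0.1 [[83.0, 223.0], [570.0, 222.0], [94.0, 256.0], [559.0, 256.0]] [[271.0, 315.0], [383.0, 315.0], [274.0, 349.0], [379.0, 349.0]]
0.15 [[79.0, 206.0], [574.0, 206.0], [90.0, 242.0], [563.0, 242.0]] [[270.0, 287.0], [385.0, 287.0], [273.0, 325.0], [381.0, 325.0]]
```

View pics/w23c.png

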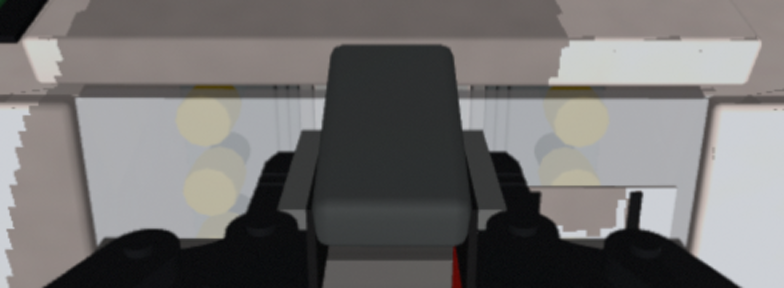

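```bash
python3 -m handwheel '[[-0.15,0,0.05,0,0,0],[0,0,0,0,0,0],[0,0,0,0,0,0]]'
python3 - <<'E'
from h import *
f=bot.grab_frame("wrist");save(f,"w24")
E
python3 -c "
import cv2
im=cv2.imread('pics/w24.png')[220:400,80:570];cv2.imwrite('pics/w24c.png',cv2.resize(im,None,fx=1.6,fy=1.6,interpolation=cv2.INTER_CUBIC))"
```

```text
clock: 68.82
position: [0.657, -0.139, 0.161]
tool_rot: [-3.141, -0.001, 3.051]
force: [-7.1, -4.1, 9.2]
grip_width: 0.0273
```

View pics/w24c.png

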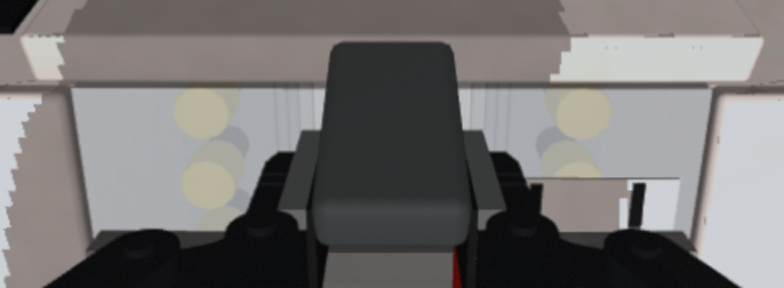

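```bash
python3 -m handwheel '[[-0.1,0,0.03,0,0,0],[0,0,0,0,0,0],[0,0,0,0,0,0]]';python3 -m handwheel '[[-0.1,0,0.03,0,0,0],[0,0,0,0,0,0],[0,0,0,0,0,0]]'
python3 - <<'E'
from h import *
f=bot.grab_frame("wrist");save(f,"w25")
E
python3 -c "
import cv2
im=cv2.imread('pics/w25.png')[220:400,80:570];cv2.imwrite('pics/w25c.png',cv2.resize(im,None,fx=1.6,fy=1.6,interpolation=cv2.INTER_CUBIC))"
```

```text
clock: 69.25
position: [0.6581, -0.1391, 0.1603]
tool_rot: [3.141, -0.004, 3.051]
force: [-19.3, -1.8, 17.5]
grip_width: 0.0269
clock: 69.62
position: [0.6604, -0.1393, 0.1593]
tool_rot: [3.141, -0.005, 3.051]
force: [-20.1, -0.9, 17.0]
grip_width: 0.0259
```

View pics/w25c.png

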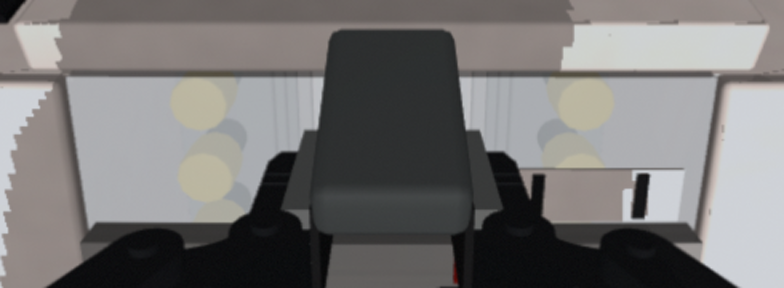

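```bash
python3 -m handwheel '[[0,0,0,0,0,0],[0,0,0,0,0,0],[0,0,0,0,0,0],[0,0,-1,0,0,0],[0,0,-1,0,0,0],[0,0,-1,0,0,0],[0,0,-1,0,0,0],[0,0,0,0,0,0]]' -0.2
python3 - <<'E'
from h import *
st();f=bot.grab_frame("wrist");save(f,"w26")
W=f
p=[.5995,-.1335,-.09]
for r in bot.trace(f,"vent")[:2]: print(r["score"],r["point"],r["region"].sum())
E
```

```text
clock: 70.68
position: [0.6635, -0.1392, 0.2611]
tool_rot: [-3.142, 0.003, 3.052]
force: [0.1, -0.0, -0.0]
grip_width: 0.0514
t 70.67 p [ 0.6635 -0.1392  0.2611] rot [-3.142e+00  3.000e-03  3.052e+00] F [ 0.1 -0.  -0. ] g 0.0514
0.78 [321.0, 307.6] 8167
0.72 [296.5, 253.6] 118283
```

View pics/w26.png

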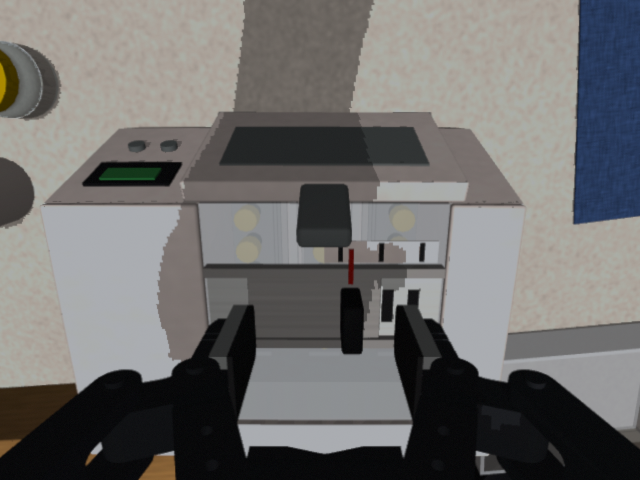

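```bash
python3 - <<'E'
from h import *
import pickle
f=bot.grab_frame("wrist");pickle.dump({k:f[k] for k in f},open("fa.pkl","wb"));save(f,"wa",(280,230,460,370),4)
E
python3 -m handwheel '[[-0.9,0,0,0,0,0],[-0.9,0,0,0,0,0],[0,0,0,0,0,0],[0,0,0,0,0,0]]'
python3 - <<'E'
from h import *
import pickle
f=bot.grab_frame("wrist");pickle.dump({k:f[k] for k in f},open("fb.pkl","wb"));save(f,"wb",(280,170,460,310),4)
E
```

```text
clock: 71.32
position: [0.7069, -0.1433, 0.2585]
tool_rot: [-3.142, -0.001, 3.051]
force: [-0.3, 0.6, 0.4]
grip_width: 0.0513
```

View pics/wa.png

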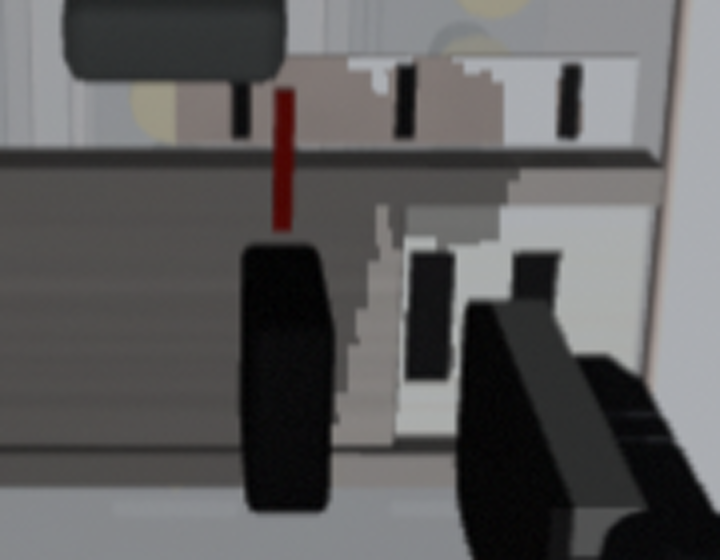

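View pics/wb.png

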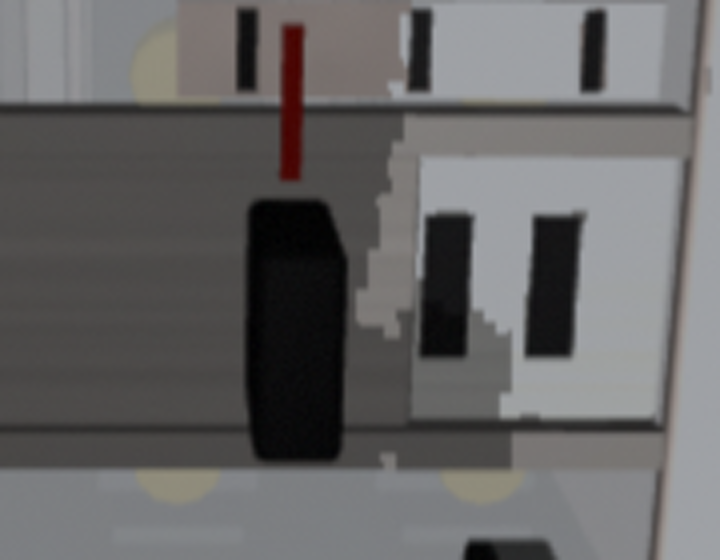

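Run:
```python
from h import *
import pickle
A=pickle.load(open("fa.pkl","rb"));B=pickle.load(open("fb.pkl","rb"))
a=lambda x,y:(280+x/4,230+y/4);b=lambda x,y:(280+x/4,170+y/4)
for n,u,v in [("FR",(333,330),(345,258)),("BL",(245,508),(257,460)),("BR",(328,508),(340,460)),("ptr",(285,90),(293,25)),("m0",(241,112),(247,50)),("m1",(405,102),(420,48)),("m2",(570,102),(594,50))]:
    X,e=tri((A,a(*u)),(B,b(*v)));print(n,np.round(X,4),e)
st()
```

```text
FR [ 0.6928 -0.1207  0.1907] [np.float64(0.0), np.float64(0.0)]
BL [ 0.7199 -0.1345  0.1899] [np.float64(0.3), np.float64(0.3)]
BR [ 0.7211 -0.1231  0.1898] [np.float64(0.0), np.float64(0.0)]
ptr [ 0.6658 -0.1239  0.1664] [np.float64(0.0), np.float64(0.0)]
m0 [ 0.6687 -0.1305  0.1661] [np.float64(0.0), np.float64(0.0)]
m1 [ 0.6717 -0.1057  0.1593] [np.float64(0.0), np.float64(0.0)]
m2 [ 0.6744 -0.0806  0.158 ] [np.float64(0.0), np.float64(0.0)]
t 71.38 p [ 0.7069 -0.1432  0.2589] rot [-3.142e+00 -1.000e-03  3.052e+00] F [ 0.1 -0.   0.6] g 0.0512
```

```bash
python3 -m handwheel '[[0.05,0.63,0,0,0,0],[0,0,1,0,0,0],[0,0,1,0,0,0],[0,0,1,0,0,0],[0,0,0.5,0,0,0],[0,0,0.26,0,0,0],[0,0,0,0,0,0]]'
python3 - <<'E'
from h import *
st();f=bot.grab_frame("wrist");save(f,"w27")
E
```

```text
clock: 72.25
position: [0.7078, -0.1272, 0.1656]
tool_rot: [3.142, 0.0, 3.052]
force: [-0.0, -0.0, 1.0]
grip_width: 0.0512
t 72.25 p [ 0.7078 -0.1272  0.1656] rot [3.142 0.    3.052] F [-0. -0.  1.] g 0.0512
```

View pics/w27.png

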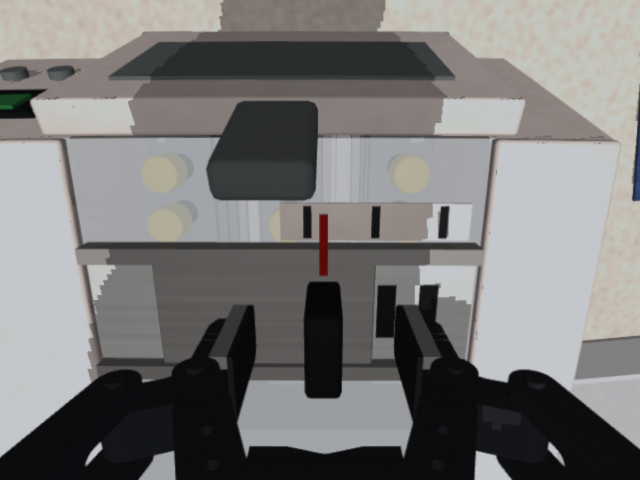

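```bash
python3 -m handwheel '[[0,0,0,0,0,0],[0,0,0,0,0,0],[0,0,0,0,0,0],[0,0,0,0,0,0],[0,0,0,0,0,0],[0,0,0,0,0,0]]' 1 60; python3 -m handwheel '[[0,0.2,0,0,0,0],[0,0.2,0,0,0,0],[0,0.2,0,0,0,0],[0,0.13,0,0,0,0],[0,0,0,0,0,0],[0,0,0,0,0,0]]';  python3 - <<'E'
from h import *
st();f=bot.grab_frame("wrist");save(f,"w28",(200,180,520,420),2.5)
E
```

```text
clock: 73.05
position: [0.7078, -0.1275, 0.1659]
tool_rot: [3.142, 0.001, 3.052]
force: [-2.2, 0.1, 6.3]
grip_width: 0.0111
clock: 73.8
position: [0.7095, -0.1095, 0.1658]
tool_rot: [-3.141, 0.001, 3.052]
force: [-1.5, -2.4, 6.3]
grip_width: 0.0112
t 73.8 p [ 0.7095 -0.1095  0.1658] rot [-3.141e+00  1.000e-03  3.052e+00] F [-1.5 -2.4  6.3] g 0.0112
```

View pics/w28.png

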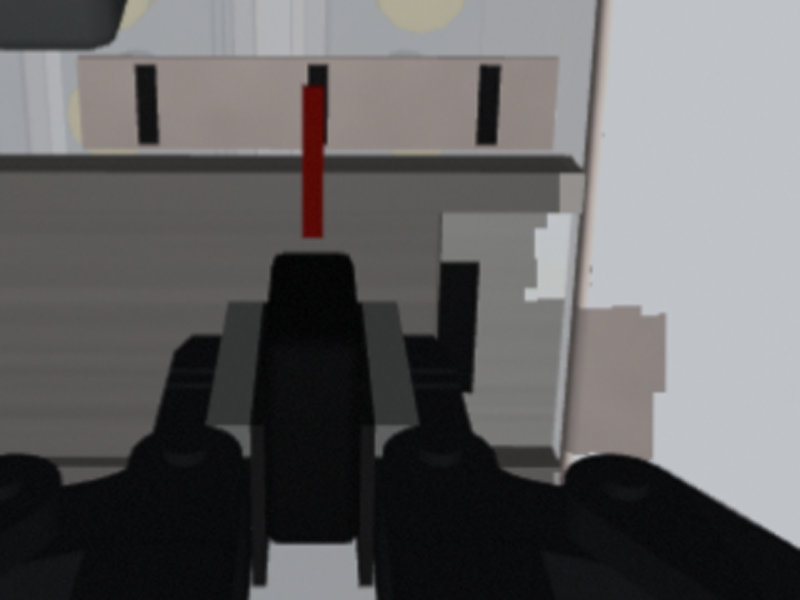

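```bash
python3 -m handwheel '[[0,0.03,0,0,0,0],[0,0,0,0,0,0]]'; python3 -m handwheel '[[0,0,0,0,0,0],[0,0,0,0,0,0],[0,0,0,0,0,0],[0,0,-1,0,0,0],[0,0,-1,0,0,0],[0,0,-1,0,0,0],[0,0,-1,0,0,0],[0,0,-1,0,0,0]]' -0.2; python3 -m handwheel '[[1,0,-1,0,0,0],[1,0,-1,0,0,0],[1,0,-1,0,0,0],[1,0,-1,0,0,0],[1,0,-1,0,0,0],[1,0,-1,0,0,0],[1,0,0,0,0,0],[0,0,0,0,0,0]]'
python3 - <<'E'
from h import *
st();f=bot.grab_frame("wrist");save(f,"w29")
f=bot.grab_frame("scene");save(f,"s29");save(f,"s29c",(240,280,420,420),4)
f=bot.grab_frame("top");save(f,"t29")
E
```

```text
clock: 74.1
position: [0.7095, -0.1093, 0.1658]
tool_rot: [-3.141, 0.001, 3.051]
force: [-1.4, -5.1, 4.7]
grip_width: 0.011
clock: 75.1
position: [0.7093, -0.1084, 0.2911]
tool_rot: [3.142, -0.0, 3.052]
force: [0.1, -0.4, 0.9]
grip_width: 0.0515
clock: 76.1
position: [0.5341, -0.0927, 0.4412]
tool_rot: [3.141, 0.001, 3.052]
force: [0.8, -0.9, 0.7]
grip_width: 0.0511
t 76.1 p [ 0.5341 -0.0927  0.4412] rot [3.141e+00 1.000e-03 3.052e+00] F [ 0.8 -0.9  0.7] g 0.0511
```

View pics/w29.png

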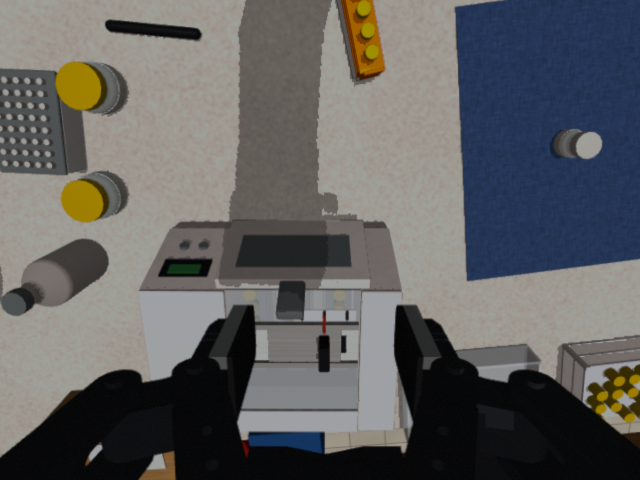

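View pics/s29c.png

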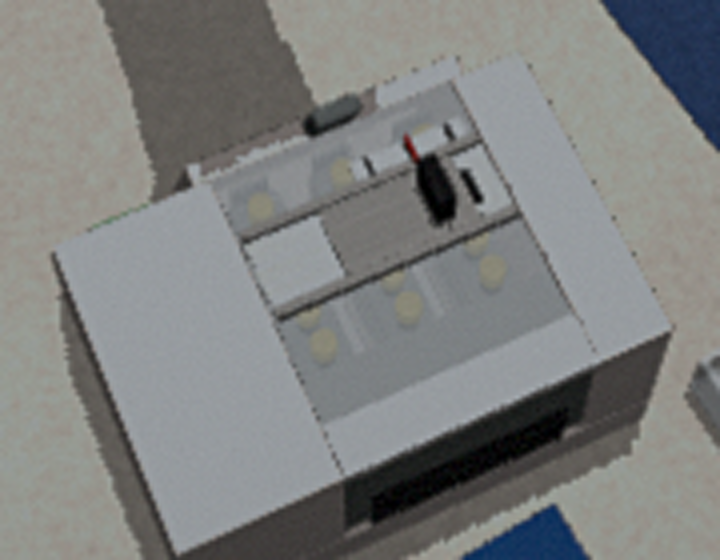

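View pics/s29.png

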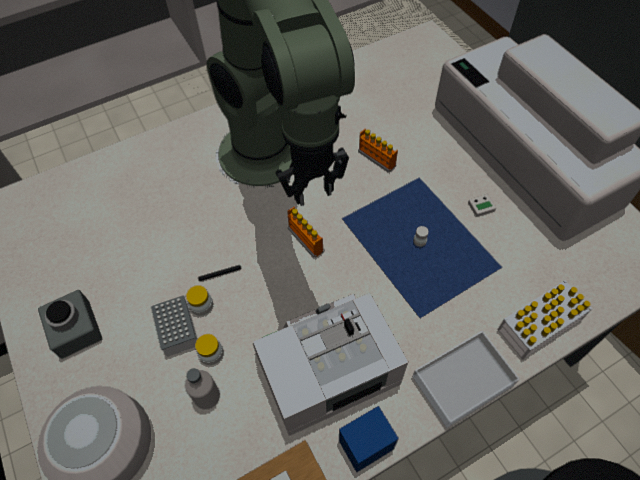

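Run:
```python
from fit import *
import pickle
A=pickle.load(open("fa.pkl","rb"));save(A,"wa2",(170,150,490,270),2.5)
p=[.5995,-.1335,-.09]
print("cheek",proj(A,inc(p,[[.0423,.075,.161],[.0423,-.075,.161],[.0423,.12,.161]])).round(1).tolist(),"door bottom",proj(A,inc(p,[[0,.12,.045]])).round(1).tolist())
for a in (0,.05,.1):
    ph=.35-a
    print(a,[proj(A,inc(p,door(ph,.117,v,y)))[0].round(1).tolist() for v in(.014,0) for y in (-.085,.085)], [proj(A,inc(p,door(ph,.164,v,0)))[0].round(1).tolist() for v in(.013,.001)],proj(A,inc(p,door(ph,0,.014,.085)))[0].round(1))
```

```text
cheek [[453.7, 212.1], [195.4, 212.1], [530.2, 212.3]] door bottom [[471.3, 130.4]]
0 [[176.5, 185.5], [472.7, 185.5], [181.4, 206.3], [467.7, 206.3]] [[324.6, 234.8], [324.6, 254.3]] [431.3 113.4]
0.05 [[174.7, 175.7], [474.4, 175.8], [179.4, 197.7], [469.7, 197.7]] [[324.6, 219.8], [324.6, 240.8]] [431.1 113.1]
0.1 [[173.1, 165.6], [476.0, 165.6], [177.6, 188.6], [471.6, 188.6]] [[324.6, 203.7], [324.6, 226.3]] [430.9 112.8]
```

View pics/wa2.png

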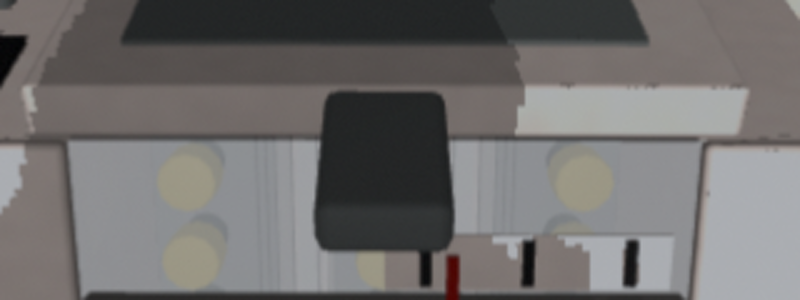

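Run:
```python
from h import *
bot.job_done(); st()
```

```text
the job is handed in; nothing more can be done
the job is handed in; nothing more can be done
```

The job is done and handed in at about 76 s on the robot's clock. All three grey racks are in the incubator, the door is shut and the vent is half open. The system gives no verdict, so what follows rests on my own checks.

- **Door down:** I pulled it down by the tongue. The pictures showed it level before any rack went in.
- **Racks:** I set each rack on the sill with its nose in its own lane. I then pushed it home with closed fingers until the force rose to 13–23 N at the depth expected for the back stop. The third rack had been knocked about 25 mm, so I located it again before gripping. The pictures showed all three in line under the roof. The two orange look-alikes were left alone.
- **Door shut:** I pushed it up until the tongue resisted with about 20 N. In the wrist picture the door edge matched the shut position to roughly 0.02 rad.
- **Vent:** I slid it from about 6.7 mm open to the middle mark. My last close reading was about 0.7 mm short of the mark. I nudged it once more, and the final scene picture showed the pointer on the middle mark.
- **Rest of the bench:** The jar, timer, marker, tip box, bottle and cups showed no visible change in the last picture. The arm ended clear of everything.

**Disagreement:** The scene camera placed the incubator about 8 mm farther along x than the top camera did. I used the wrist, top and contact measurements instead, and the racks met the stop where those predicted. No check failed.

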